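# Let the crate lift down on its crank

### The arm

A 6-joint arm with a two-finger parallel gripper is mounted at the origin on the work surface. World frame = base frame: x ahead of the robot, y to its left, z up, the work surface at z = 0. Lengths are in m, angles in rad, forces in N, time in s.
With the tool pointing down it reaches from about 0.275 to 0.75 m from the base axis. Payload 10.2 kg.
Tool frame: the origin (TCP) lies on the centre line of the jaws, within the pads' length; the fingertips stand 17 mm ahead of it and the grasp point (between the pads) lies 2 mm behind it; x points along the fingers, z is the direction in which the jaws open and shut, and the axes are right-handed (so a half turn about x gives the same grasp; the last joint's range is limited). The gripper opens to 88 mm and grips with 3 to 60 N. Pads are 18 mm wide; open, the fingers measure 123 mm over their backs; the gripper's body (75 mm by 187 mm) begins 45 mm behind the grasp point.
Start: joints at [-1.427, 0.313, 1.498, -0, 1.331, -0.223], TCP at [0.188, -0.49, 0.222] pointing down, gripper open.
Joint ranges: [-2.94, 2.94], [-0.97, 2.17], [0.19, 2.56], [-1.23, 4.37], [0.02, 3.11], [-2.88, 2.88]. Speed limits (rad/s): [2.39, 2.39, 3.01, 3.14, 3.14, 3.14].

### API

Orientations are given as a 3x3 rotation matrix whose columns are the frame's x, y, z axes.
In Python, from station import bot gives the robot as it stands.
- The arm moves only by the tool servo_tool, never from a script. Its argument "series" is a list of rows, each an object with "offset": the shift along the world's x, y, z each as a share of 0.03 m, from -1 to 1, a list of three; "yaw": the turn about the world's z as a share of 0.08 rad, from -1 to 1. In form: [{"offset": [tx, ty, tz], "yaw": yaw}, ...]. A call has 1 to 8 rows; each row shifts and turns the commanded pose from where the row before left it; what a row does not reach is not made up. A row lasts 1/10 s, in which the tool goes at most 50 mm and 8.59 degrees, less where a joint would pass 70% of its speed; a pose out of reach is approached as far as the arm can. A call with a number of a shift or a turn outside -1 to 1 is refused whole. A call with a gripper value outside its range is refused whole. "fingers" is the closure, from -1 (fully open) to 1 (shut), set as the call begins (left out, the last holds). The fingers move at their own pace and stop on an object; "newtons" is the grip in N (left out, the last holds). Time passes only in rows, so rows that do not move let the fingers close. It gives the time, the measured TCP pose, the force and the opening at its end, in the units of the state.
- bot.get_state(): the state, without advancing time (a new reading comes with each control period).
- bot.read_camera(name): name is "side" or "top"; returns a dict with "pixels" (400x640x3 uint8, red, green, blue), "K" (3x3 intrinsics, pixels), "R" (3x3) and "t" (3): a world point X has camera coordinates R X + t. Camera axes: x right, y down, z forward; pixel columns grow to the right and rows downward; lengths in m; the calibration is good to about 2 mm. A picture is of the moment at which its call begins. There is no depth.
- bot.job_done(): hands the job in, once; it reports no verdict.
The state is a dict: "clock": time; "joints": joint angles; "qd": joint speeds; "effort": joint torques, N m; "ee_pos": TCP position; "tool_rot": TCP orientation; "force": force on the tool from outside, world axes, zero at the start; "ft_torque": the same for the moment, N m; "gripper_width": finger opening in m.
Only numpy, scipy, OpenCV 4.12 (cv2) and the standard library are available. Lean on these libraries where they do the work, as an engineer would, in place of code of your own. Each camera call takes 0.05 s, during which the arm holds its last target.

### The job

Lower the yellow crate of pots on the small lift until its full weight rests on the stop below. Throw the red pawl lever over, wind the crank up a little so that the pawl, held by the load, jumps clear of the ratchet, then let the crank turn back slowly, gripping its knob all the way until you feel the crate settle on the stop, and only then let go. Do not let the crate drop, force the crank back against a locked pawl or press on hard after landing, and leave the jar, spoon rest and saucer where they are.

Things in the scene. Friction and masses are not known exactly. Their poses are not given: they have to be found in the camera images.
- winch: Small bench lift bolted to the shelf: grey base plate 180 x 540 x 12 mm, green gearbox 150 x 150 mm with its top at 90 mm height, aluminium mast 34 mm square and 310 mm high at y = +205 mm. Origin on the shelf surface straight under the crank axis; x, y, z axes as the world's at yaw 0 (it stands turned by up to 0.3 rad), the crate is on its +y side, the lever on its -y side. A steel ratchet wheel of 45 mm radius with 12 teeth lies flat on the gearbox (92 to 104 mm high).
- crank_axis (a point): Point on the vertical axis of the crank, 158 mm above the shelf, level with knob_grip.
- knob_grip (a point): Where to grip the crank: on the axis of the black upright knob (26 mm diameter, from 128 to 180 mm height, spins freely on its pin), 158 mm above the shelf, 75 mm from the crank axis. The crank arm under it is 22 mm wide with its top at 126 mm. The knob starts on the side at +50 degrees from the winch's +x towards +y.
- crank (a joint): Crank angle, rad, 0 at the start; positive = counter-clockwise seen from above = winds the crate up; negative (clockwise) lets it down. 1 rad moves the crate 20 mm. About 0.1 to 0.15 rad of winding up unloads the pawl; 0.3 rad is safe, limit +1.5. Landing comes at about -3.6 to -4.4 rad. The load pulls the knob clockwise with 5 to 9 N once the pawl is out; after landing this pull is gone and the knob goes no farther.
- lever_pivot (a point): Pivot (vertical axis) of the red pawl lever and of the brass pawl, 112 mm above the shelf.
- lever_stud (a point): Centre of the top of the upright red stud on the end of the pawl lever: 18 mm diameter, 86 to 128 mm high, 72 mm from the pivot. To release, sweep it 0.8 rad clockwise seen from above (it starts straight out on the -y side and goes towards the winch's -x); it needs about 2 N and stays where it is left.
- selector (a joint): Angle of the red lever, rad: 0 = hold (start), 0.8 = fully over at its stop = release. On hold its peg keeps the pawl in the ratchet; thrown over, it frees the pawl for a light spring that urges it out, but the pawl moves only when the crank is wound up a little and the load is off it.
- pawl (a joint): Pawl angle, rad: about 0 = in the teeth (locked; the crank then cannot turn back), about 0.4 = clear of them.
- pawl_nose: Brass pawl, 55 mm long, 12 mm thick, from the lever pivot to the wheel at 92 to 104 mm height; origin on its pivot axis. It carries about 15 N under the load; do not put more than 50 N on it.
- lift (a joint): Height of the carriage and crate against the start, m: 0 at the start, positive up, = 0.02 x crank. Limits -0.10 and +0.03. Lower it at under 0.1 m/s (crank under 5 rad/s): let go with the pawl clear it would run away at once, and a fall of over 1 mm is already too fast.
- lift_underside (a point): Underside of the carriage plate, right above the stop (130 mm above the shelf at the start). The carriage carries the yellow crate, 210 x 155 x 100 mm, with pots; 2 to 3.4 kg in all.
- stop: Upright stop under the carriage plate: a steel sleeve, 42 mm diameter, 20 mm high, standing on the base plate (origin under its centre, 12 mm above the shelf), with a black rubber-topped screw pad, 34 mm diameter, in it. The pad is screwed to a different height each time, its top 42 to 58 mm above the shelf; no pose is given for it, so the landing must be felt. The landed crate loads the stop with its weight, 19 to 34 N; keep it under 90 N (1 N on the knob makes 3.75 N here).
- jar: Glass jar with steel twist cap, 72 mm diameter, 120 mm high, bystander; origin under its centre.
- spoon_rest: Wooden spoon rest: bowl 90 mm diameter, 14 mm high, with a 60 mm tail along -x; bystander; origin under the bowl's centre.
- saucer: Grey ceramic planter saucer, 120 mm diameter, 22 mm high, bystander; origin under its centre.

How it is judged:
By the outcome, as a careful person would: the job done as asked, in the order asked, and still so for the second after the job is handed in, with the robot touching nothing.
It also fails if it takes over 72 s, if anything falls off the work surface, if the arm or the gripper's body presses on something with over 40 N, if the wrist force passes 120 N, or if a joint passes its speed limit or range.

## Working session

There is one attempt and no reset: what is moved stays moved. The work goes in short steps, Python scripts to look and compute and a tool call to move; the robot and the scene stay as the last step left them, time stands still between calls to the robot, and variables do not carry over. Pictures are saved under pics/ and viewed, and the job is handed in when it is done.

Besides the shell and the picture viewer there is one more tool, called as name(argument=value, ...) on one line, values as JSON. servo_tool: Moves the arm, as the interface text tells. Shift numbers are shares of 0.03 m and turn numbers shares of 0.08 rad, none past 1 either way. Its arguments: {"type":"object","properties":{"series":{"type":"array"},"fingers":{"type":"number"},"newtons":{"type":"number"}},"required":["series"]}

```bash
mkdir -p pics; ls; python3 - <<'E'
from station import bot
import cv2,numpy as np
s=bot.get_state()
for k in s: print(k,np.round(s[k],4).tolist())
for n in("top","side"):
    c=bot.read_camera(n)
    cv2.imwrite(f"pics/{n}0.png",c["pixels"][:,:,::-1])
    print(n,c["K"],c["R"],c["t"])
    np.savez(f"{n}0.npz",**c)
E
```

```text
pics
clock 0.0
joints [-1.4274, 0.3135, 1.4984, -0.0, 1.331, -0.2234]
qd [-0.0014, 0.0001, -0.0003, -0.001, -0.0009, 0.0008]
effort [-0.0003, -40.2213, -25.2268, 0.0695, 0.0354, -0.0001]
ee_pos [0.1882, -0.4898, 0.2213]
tool_rot [[-0.0002, 0.9335, 0.3586], [0.0013, 0.3586, -0.9335], [-1.0, 0.0003, -0.0013]]
force [0.3107, 0.0384, -0.3526]
ft_torque [-0.0334, 0.0054, -0.0302]
gripper_width 0.0884
top [[452.8555839    0.         311.05151279]
 [  0.         452.8555839  199.87543188]
 [  0.           0.           1.        ]] [[-1.28209769e-02 -9.99917022e-01 -1.25394618e-03]
 [-9.86067914e-01  1.28513823e-02 -1.65846043e-01]
 [ 1.65848397e-01 -8.89832198e-04 -9.86150859e-01]] [0.00200871 0.62781302 1.20922927]
side [[477.05044842   0.         324.74448009]
 [  0.         477.05044842 204.78535265]
 [  0.           0.           1.        ]] [[ 0.19971426 -0.97977359 -0.01256714]
 [-0.57513    -0.10682978 -0.81105664]
 [ 0.79330933  0.16920731 -0.58483262]] [-0.12024066  0.45106278  0.60156322]
```

View pics/top0.png

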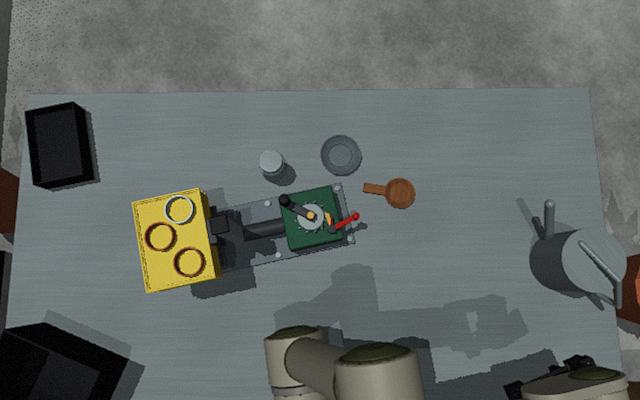

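View pics/side0.png

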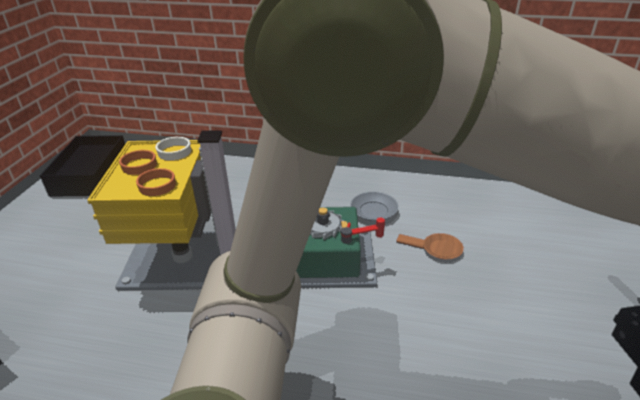

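The top view shows the winch: knob near (285,200), crank hub (312,216), red stud (356,216) and jar (272,165). In the side view the arm hides the knob. I'll enlarge the top view and measure.

```bash
cat > h.py <<'E'
import numpy as np,cv2
def ray(c,u,v,z):
    K,R,t=c["K"],c["R"],c["t"]
    C=-R.T@t; d=R.T@np.linalg.inv(K)@np.array([u,v,1.])
    return C+d*(z-C[2])/d[2]
def proj(c,X):
    p=c["K"]@(c["R"]@np.asarray(X,float)+c["t"]); return p[:2]/p[2]
def cents(c,lo,hi,roi,amin=5):
    x0,y0,x1,y1=roi
    hsv=cv2.cvtColor(c["pixels"][y0:y1,x0:x1],cv2.COLOR_RGB2HSV)
    m=cv2.inRange(hsv,lo,hi); n,l,s,ce=cv2.connectedComponentsWithStats(m)
    return [(s[i].tolist(),(ce[i]+[x0,y0]).round(2).tolist()) for i in range(1,n) if s[i][4]>=amin],m
E
python3 - <<'E'
import numpy as np,cv2
from h import *
c=dict(np.load("top0.npz"));s=dict(np.load("side0.npz"))
p=c["pixels"][145:265,255:405,::-1]
cv2.imwrite("pics/topz.png",cv2.resize(p,None,fx=5,fy=5,interpolation=cv2.INTER_CUBIC))
p=s["pixels"][180:300,290:410,::-1]
cv2.imwrite("pics/sidez.png",cv2.resize(p,None,fx=5,fy=5,interpolation=cv2.INTER_CUBIC))
print("red",cents(c,(0,180,100),(6,255,255),(320,200,370,240))[0], cents(c,(174,180,100),(180,255,255),(320,200,370,240))[0])
print("green",cents(c,(60,100,30),(90,255,255),(250,150,380,270),100)[0])
print("green box",)
m=cents(c,(60,100,20),(90,255,255),(250,150,380,270),100)[1]
print(cv2.minAreaRect(cv2.findNonZero(m)))
print("C",-c["R"].T@c["t"],-s["R"].T@s["t"])
print("side red",cents(s,(0,180,100),(6,255,255),(340,200,400,250))[0])
E
```

```text
red [([14, 13, 25, 16, 119], [346.47, 220.55])] [([11, 17, 2, 7, 10], [331.3, 220.2])]
green [([38, 36, 52, 39, 764], [318.08, 199.67]), ([30, 54, 63, 46, 1106], [305.09, 232.29])]
green box
((61.213478088378906, 67.7584228515625), (56.28983688354492, 57.48908233642578), 77.00537872314453)
C [ 0.41854329 -0.00498371  1.29660531] [-0.1937922  -0.17141058  0.71614018]
side red [([38, 19, 6, 3, 17], [380.35, 220.06]), ([13, 26, 24, 7, 81], [364.3, 229.09])]
```

View pics/topz.png

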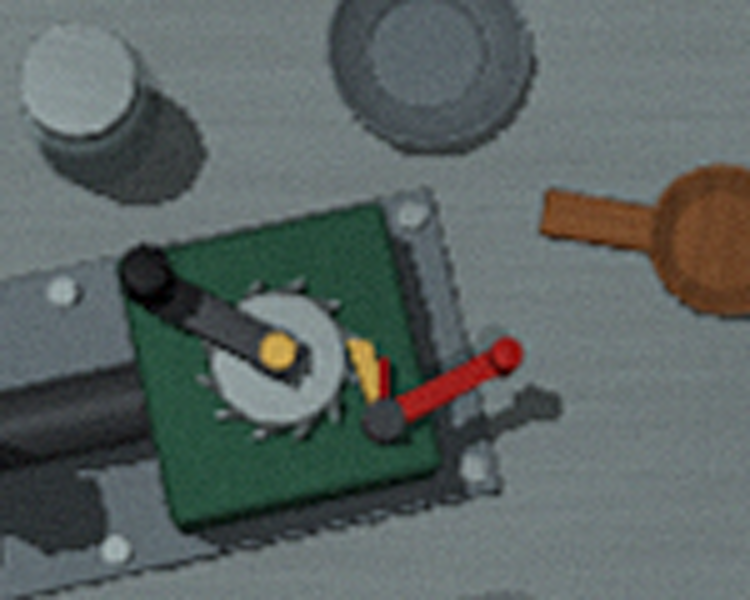

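View pics/sidez.png

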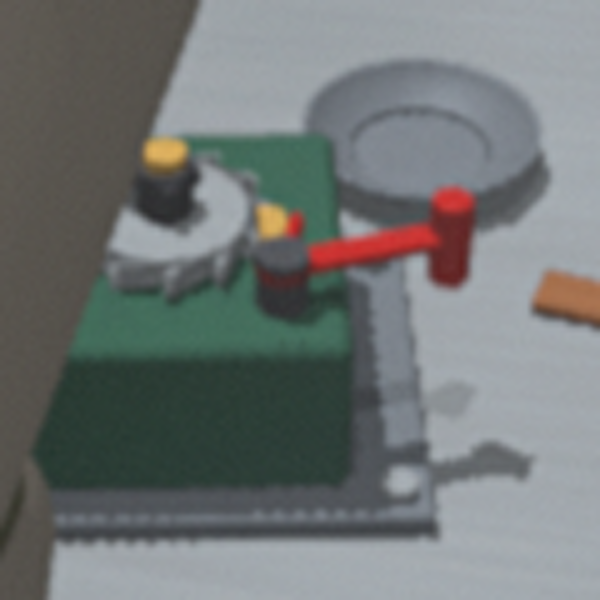

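```bash
python3 - <<'E'
import numpy as np
from h import *
c=dict(np.load("top0.npz"));s=dict(np.load("side0.npz"))
f=lambda a,b:(255+(a+.5)/5-.5,145+(b+.5)/5-.5)
K=ray(c,*f(148,268),.18); H=ray(c,*f(277,350),.14); S=ray(c,*f(508,352),.128); P=ray(c,*f(385,418),.118)
J=ray(c,*f(78,80),.12)
g=lambda a,b:(290+(a+.5)/5-.5,180+(b+.5)/5-.5)
for z in (.13,.135,.14,.145,.15): print(z,ray(c,*f(277,350),z)[:2].round(4),ray(s,*g(166,147),z)[:2].round(4))
print("stud side",ray(s,*g(453,198),.128), "piv",ray(s,*g(283,247),.118))
print(K,H,S,P,"jar",J)
print("crank r",np.linalg.norm((K-H)[:2]),"ang",np.arctan2(*(K-H)[1::-1])); print("lever r",np.linalg.norm((S-P)[:2]),"ang",np.arctan2(*(S-P)[1::-1]))
# gearbox corners top z=.09
B=[ray(c,*f(*q),.09)[:2] for q in((382,203),(122,268),(185,528),(437,468))]
B=np.array(B);print(B.round(4),B.mean(0)); print([np.linalg.norm(B[i]-B[i-1]).round(4) for i in range(4)])
d=B[0]-B[1]; print("yaw", np.arctan2(d[1],d[0])+np.pi/2, )
d=B[0]-B[3];print(np.arctan2(d[1],d[0]));d=B[1]-B[2];print(np.arctan2(d[1],d[0]))
E
```

```text
0.13 [ 0.576  -0.0028] [ 0.5859 -0.0008]
0.135 [ 0.5753 -0.0028] [ 0.5792 -0.0023]
0.14 [ 0.5746 -0.0028] [ 0.5726 -0.0038]
0.145 [ 0.574  -0.0028] [ 0.5659 -0.0052]
0.15 [ 0.5733 -0.0028] [ 0.5593 -0.0067]
stud side [ 0.57570708 -0.12125894  0.128     ] piv [ 0.54423224 -0.05712296  0.118     ]
[0.6114573  0.06113299 0.18      ] [ 0.57463634 -0.00282597  0.14      ] [ 0.57364484 -0.122985    0.128     ] [ 0.54105563 -0.05874412  0.118     ] jar [0.72433346 0.10181646 0.12      ]
crank r 0.07380062143828818 ang 1.048438688060189
lever r 0.07203434863457311 ang -1.1013281320811623
[[ 0.6612 -0.0608]
 [ 0.6272  0.0805]
 [ 0.4868  0.0473]
 [ 0.5169 -0.0872]] [ 0.57301227 -0.00504465]
[np.float64(0.1467), np.float64(0.1453), np.float64(0.1443), np.float64(0.1378)]
yaw 0.23609445417618669
0.18094784858350524
0.23267554256962214
```

Cross-checks: the crank radius comes out at 74 mm (75 given), the lever at 72 mm (72 given), and the gearbox is about right. The stud is at (0.574, -0.122), its pivot at (0.541, -0.058) and the knob at (0.611, 0.061). I'll approach the stud with the jaws along world x and the stud between the open fingers, so the +x finger pushes it.

servo_tool(series=[{"offset": [0.7, 0.8, 0], "yaw": 1}, {"offset": [0.7, 0.8, 0], "yaw": 1}, {"offset": [0.7, 0.8, 0], "yaw": 1}, {"offset": [0.7, 0.8, 0], "yaw": 1}, {"offset": [0.7, 0.8, 0], "yaw": 1}, {"offset": [0.7, 0.8, 0], "yaw": 1}, {"offset": [0.7, 0.8, 0], "yaw": 1}, {"offset": [0.7, 0.8, 0], "yaw": 1}], fingers=-1, newtons=30)

```text
clock: 0.9
ee_pos: [0.3569, -0.2969, 0.2216]
tool_rot: [[-0.0, 0.532, 0.847], [0.0, 0.847, -0.532], [-1.0, 0.0, -0.0]]
force: [-0.6, -0.0, -0.1]
gripper_width: 0.0879
```

servo_tool(series=[{"offset": [0.8, 0.75, 0], "yaw": 1}, {"offset": [0.8, 0.75, 0], "yaw": 1}, {"offset": [0.8, 0.75, 0], "yaw": 1}, {"offset": [0.8, 0.75, 0], "yaw": 1}, {"offset": [0.8, 0.75, 0], "yaw": 1}, {"offset": [0.8, 0.75, 0], "yaw": 1}, {"offset": [0.8, 0.7, 0], "yaw": 1}, {"offset": [0.75, 0.7, 0], "yaw": 0}])

```text
clock: 1.7
ee_pos: [0.5476, -0.1199, 0.2214]
tool_rot: [[-0.001, 0.002, 1.0], [0.0, 1.0, -0.002], [-1.0, 0.0, -0.001]]
force: [0.8, -0.5, 0.1]
gripper_width: 0.088
```

servo_tool(series=[{"offset": [0, 0, 0], "yaw": 0}])

```text
clock: 1.8
ee_pos: [0.5482, -0.1188, 0.2211]
tool_rot: [[-0.001, 0.001, 1.0], [0.001, 1.0, -0.001], [-1.0, 0.001, -0.001]]
force: [-0.2, -0.1, 0.4]
gripper_width: 0.0884
```

```bash
python3 - <<'E'
from station import bot
import cv2,numpy as np
s=bot.get_state(); print(s["ee_pos"],s["joints"])
for n in("top","side"):
    c=bot.read_camera(n); np.savez(f"{n}1.npz",**c)
    cv2.imwrite(f"pics/{n}1.png",c["pixels"][:,:,::-1])
E
```

```text
[ 0.54818754 -0.11877914  0.22109301] [-4.22527670e-01  3.93324297e-01  1.38698014e+00  6.19793787e-04
  1.36213910e+00 -4.21878375e-01]
```

View pics/side1.png

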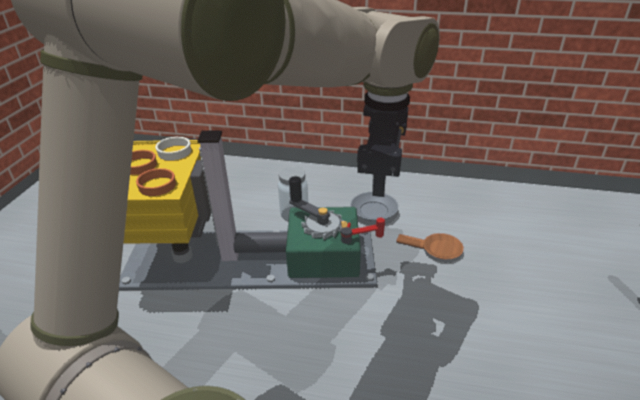

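View pics/top1.png

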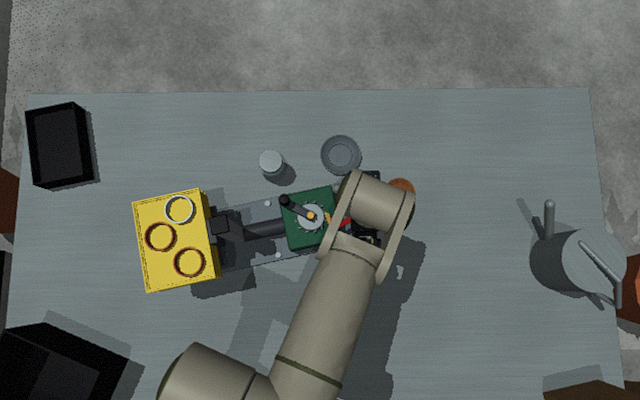

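The side view (1) now shows the knob (~(296,180)), the hub (323,213) and the stud (380,221) clear of the arm. I'll triangulate the knob top across the two views.

```bash
python3 - <<'E'
import numpy as np
from h import *
s=dict(np.load("side1.npz"))
p=s["pixels"][165:245,270:400,::-1]
cv2.imwrite("pics/sidez1.png",cv2.resize(p,None,fx=6,fy=6,interpolation=cv2.INTER_CUBIC))
for n,X in dict(knob=[.6115,.0611,.18],stud=[.574,-.122,.128],hub=[.574,-.003,.139]).items():
    u,v=proj(s,X); print(n,u,v,(u-270)*6,(v-165)*6)
E
```

```text
knob 295.76683809088684 179.22054122539708 154.60102854532101 85.32324735238251
stud 380.4764493385864 219.74862526681972 662.8586960315184 328.4917516009183
hub 322.5859466065158 208.9543824142979 315.51567963909474 263.7262944857874
```

View pics/sidez1.png

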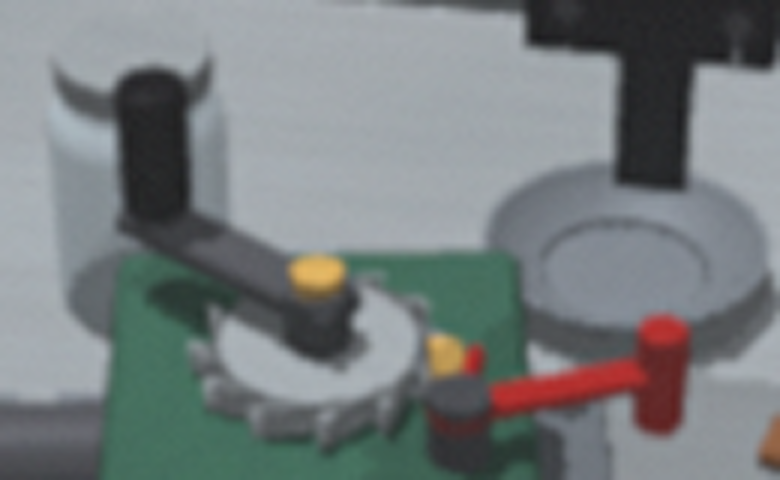

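servo_tool(series=[{"offset": [0, 0, -0.9], "yaw": 0}, {"offset": [0, 0, -0.9], "yaw": 0}, {"offset": [0, 0, -0.9], "yaw": 0}, {"offset": [0, 0, -0.7], "yaw": 0}, {"offset": [0, 0, 0], "yaw": 0}])

```text
clock: 2.4
ee_pos: [0.5448, -0.1214, 0.1174]
tool_rot: [[-0.005, 0.005, 1.0], [0.002, 1.0, -0.005], [-1.0, 0.002, -0.005]]
force: [0.3, 0.1, 1.1]
gripper_width: 0.0877
```

servo_tool(series=[{"offset": [-0.3, -0.05, 0], "yaw": 0}, {"offset": [-0.3, -0.05, 0], "yaw": 0}, {"offset": [-0.3, -0.05, 0], "yaw": 0}, {"offset": [-0.3, 0, 0], "yaw": 0}, {"offset": [-0.3, 0, 0], "yaw": 0}, {"offset": [-0.2, 0, 0], "yaw": 0}])

```text
clock: 3.0
ee_pos: [0.4949, -0.1256, 0.1201]
tool_rot: [[0.0, 0.004, 1.0], [-0.0, 1.0, -0.004], [-1.0, -0.0, 0.0]]
force: [-0.1, 0.0, 0.1]
gripper_width: 0.088
```

servo_tool(series=[{"offset": [-0.1, 0, 0], "yaw": 0}, {"offset": [-0.1, 0, 0], "yaw": 0}, {"offset": [-0.1, 0, 0], "yaw": 0}])

```text
clock: 3.3
ee_pos: [0.4867, -0.1256, 0.1198]
tool_rot: [[0.0, 0.004, 1.0], [-0.0, 1.0, -0.004], [-1.0, -0.0, 0.0]]
force: [0.4, -0.0, 0.2]
gripper_width: 0.0878
```

```bash
cat > snap.py <<'E'
import sys
from station import bot
import cv2,numpy as np
n,tag,x0,y0,x1,y1,f=sys.argv[1],sys.argv[2],*map(int,sys.argv[3:8])
s=bot.get_state(); print(s["clock"],s["ee_pos"].round(4) if hasattr(s["ee_pos"],"round") else s["ee_pos"],np.round(s["force"],1))
c=bot.read_camera(n); np.savez(f"{n}{tag}.npz",**c)
cv2.imwrite(f"pics/{n}{tag}.png",cv2.resize(c["pixels"][y0:y1,x0:x1,::-1],None,fx=f,fy=f,interpolation=cv2.INTER_CUBIC))
E
python3 snap.py side 2 270 165 400 245 6
```

```text
3.3 [ 0.4867 -0.1256  0.1198] [ 0.4 -0.   0.2]
```

View pics/side2.png

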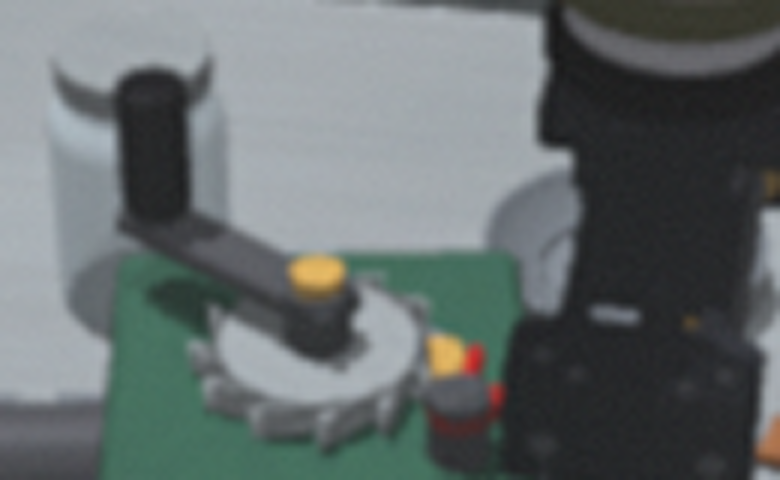

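```bash
python3 snap.py top 2 255 145 405 265 5;  python3 -c "
import numpy as np
from h import *
s=dict(np.load('side2.npz'))
for X in ([.518,-.126,.128],[.541,-.058,.118]):
  u,v=proj(s,X);print((u-270)*6,(v-165)*6)"
```

```text
3.35 [ 0.4864 -0.1255  0.1198] [-0.1 -0.6 -0. ]
656.6244421077424 434.8514172158461
458.2096393449332 390.2853869700093
```

View pics/top2.png

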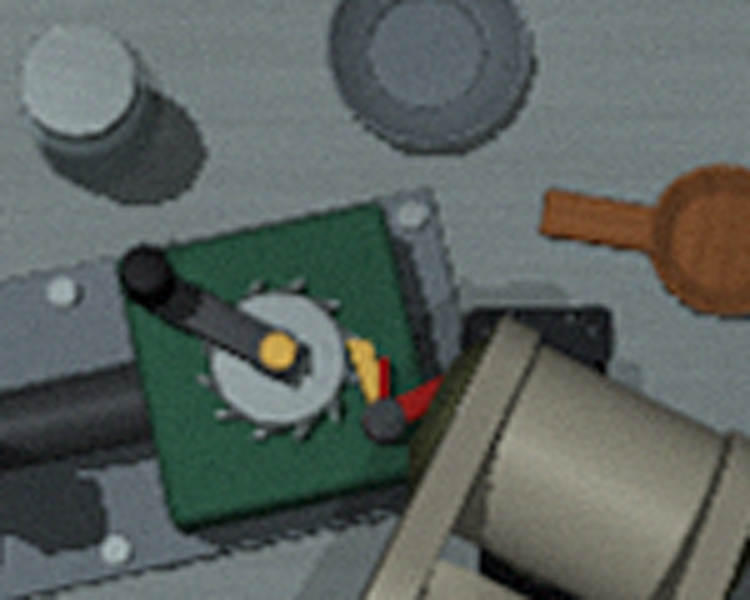

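```bash
python3 -c "
import numpy as np
from h import *
s=dict(np.load('side1.npz'))
for dx,dy in ((0.053,0),(-.053,0),(0,.053),(0,-.053),(0,0)):
  u,v=proj(s,[.548+dx,-.119+dy,.204]);print(dx,dy,u,v)
p=s['pixels'][80:250,320:460,::-1]
cv2.imwrite('pics/f1.png',cv2.resize(p,None,fx=3.5,fy=3.5,interpolation=cv2.INTER_CUBIC))"
```

```text
0.053 0 382.57428214816423 180.7356244367017
-0.053 0 376.4488652077907 212.39230149763168
0 0.053 351.763715393846 192.92878470325132
0 -0.053 408.1100247550758 198.7734905563692
0 0 379.65515626002383 195.82191593989285
```

View pics/f1.png

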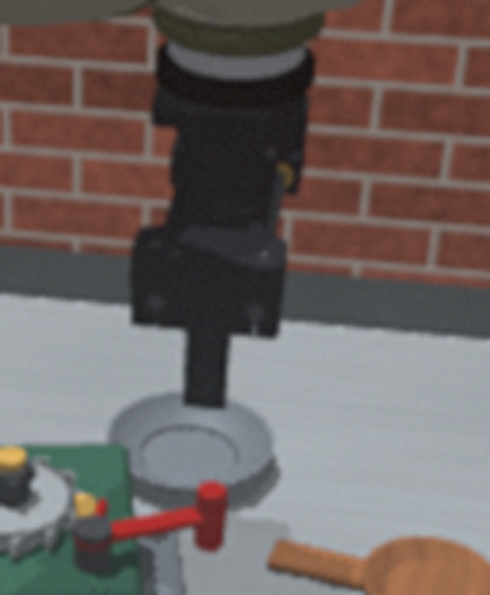

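```bash
python3 -c "
import numpy as np
from h import *
s=dict(np.load('side1.npz'));c=dict(np.load('top2.npz'))
for x in(.548-.0935,.548-.0375,.548):
  for dy in(.0375,-.0375): print('body',x,dy,proj(s,[x,-.119+dy,.268]))
print('obs body L', 320+133/3.5,80+325/3.5,'R',320+277/3.5,80+335/3.5)
for x in(.548-.0615,.548-.044,.548-.0175,.548):
  for dy in(.009,-.009): print('tip',x,dy,proj(s,[x,-.119+dy,.204]))
print('obs tip',320+185/3.5,80+402/3.5,320+225/3.5,80+407/3.5)
f=lambda a,b:(255+(a+.5)/5-.5,145+(b+.5)/5-.5)
for z in(.165,.2,.25): print(ray(c,*f(465,310),z),ray(c,*f(610,310),z))
"; python3 snap.py side 3 300 100 460 260 4
```

```text
body 0.4545 0.0375 [353.07656129 193.34094375]
body 0.4545 -0.0375 [398.54372524 198.06167102]
body 0.5105000000000001 0.0375 [357.95283144 175.57098762]
body 0.5105000000000001 -0.0375 [401.04183935 179.76309392]
body 0.548 0.0375 [360.93843323 164.69094796]
body 0.548 -0.0375 [402.56923166 168.5750118 ]
obs body L 358.0 172.85714285714286 R 399.1428571428571 175.71428571428572
tip 0.48650000000000004 0.009 [370.86201512 214.64415681]
tip 0.48650000000000004 -0.009 [380.96626159 215.76325399]
tip 0.504 0.009 [372.05145123 208.92506952]
tip 0.504 -0.009 [381.99687689 210.00586577]
tip 0.5305000000000001 0.009 [373.78151713 200.60650764]
tip 0.5305000000000001 -0.009 [383.49572095 201.63278306]
tip 0.548 0.009 [374.87962289 195.32655807]
tip 0.548 -0.009 [384.44693498 196.31895891]
obs tip 372.85714285714283 194.85714285714286 384.2857142857143 196.28571428571428
[ 0.59041756 -0.09814664  0.165     ] [ 0.58946399 -0.17141999  0.165     ]
[ 0.58510157 -0.09526515  0.2       ] [ 0.58417749 -0.1662722   0.2       ]
[ 0.5775073  -0.09114875  0.25      ] [ 0.57662536 -0.15891821  0.25      ]
3.4 [ 0.4866 -0.1256  0.1198] [-0.4  0.1  0.2]
```

View pics/side3.png

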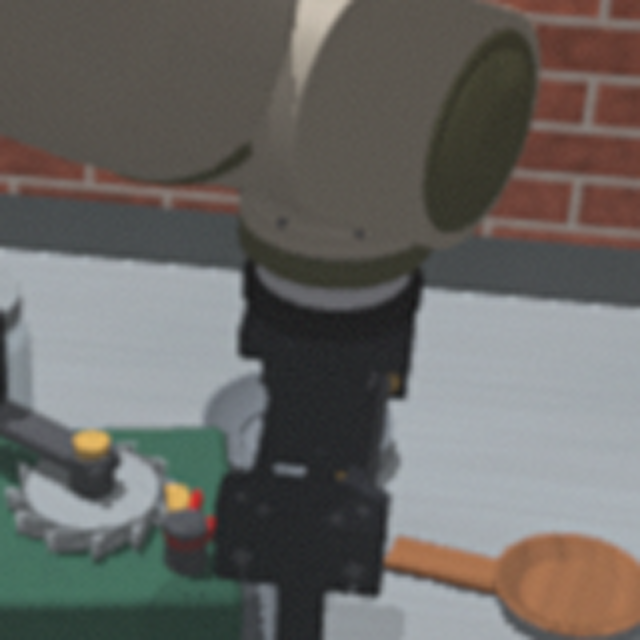

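The lever hasn't moved: the bar still points the same way in both views and I felt no contact. The gripper also shows about 20 px higher in the side view than I predicted. Before trying again I'll raise and turn the tool so both fingertips can be seen, then measure where they are.

servo_tool(series=[{"offset": [0, 0, 1], "yaw": 0}, {"offset": [0, 0, 1], "yaw": -1}, {"offset": [0, 0, 1], "yaw": -1}, {"offset": [0, 0, 0], "yaw": -1}, {"offset": [0, 0, 0], "yaw": -1}, {"offset": [0, 0, 0], "yaw": -1}, {"offset": [0, 0, 0], "yaw": -1}, {"offset": [0, 0, 0], "yaw": -1}])

```text
clock: 4.25
ee_pos: [0.4869, -0.1256, 0.2098]
tool_rot: [[-0.0, 0.537, 0.843], [0.0, 0.843, -0.537], [-1.0, 0.0, -0.0]]
force: [0.3, 0.9, 0.5]
gripper_width: 0.0882
```

servo_tool(series=[{"offset": [0, 0, 0], "yaw": 0}, {"offset": [0, 0, 0], "yaw": 0}])

```text
clock: 4.45
ee_pos: [0.4868, -0.1256, 0.2098]
tool_rot: [[-0.0, 0.533, 0.846], [0.0, 0.846, -0.533], [-1.0, -0.0, -0.0]]
force: [0.0, 0.2, -0.7]
gripper_width: 0.0881
```

```bash
python3 snap.py side 4 300 80 460 230 5; python3 snap.py top 4 255 145 405 265 5; python3 - <<'E'
import numpy as np
from h import *
from station import bot
st=bot.get_state(); p=np.array(st["ee_pos"]);R=np.array(st["tool_rot"]); s=dict(np.load("side4.npz"))
print(p,R.round(3).tolist())
for d in(0,.04):
  for a in(-.0615,-.044,.044,.0615):
    for w in (.009,-.009):
      X=p+R@np.array([.017,w,a])+[0,0,d]; u,v=proj(s,X); print(d,a,w,(round((u-300)*5),round((v-80)*5)))
E
```

```text
4.45 [ 0.4868 -0.1256  0.2098] [ 0.   0.2 -0.7]
4.5 [ 0.4868 -0.1256  0.2098] [-1.  -0.6  0.3]
[ 0.48679897 -0.12559     0.20978605] [[-0.0, 0.533, 0.846], [0.0, 0.846, -0.533], [-1.0, -0.0, -0.0]]
0 -0.0615 0.009 (265, 772)
0 -0.0615 -0.009 (304, 795)
0 -0.044 0.009 (297, 748)
0 -0.044 -0.009 (337, 771)
0 0.044 0.009 (451, 639)
0 0.044 -0.009 (491, 659)
0 0.0615 0.009 (480, 619)
0 0.0615 -0.009 (519, 638)
0.04 -0.0615 0.009 (267, 679)
0.04 -0.0615 -0.009 (308, 702)
0.04 -0.044 0.009 (301, 656)
0.04 -0.044 -0.009 (342, 678)
0.04 0.044 0.009 (459, 550)
0.04 0.044 -0.009 (499, 569)
0.04 0.0615 0.009 (488, 530)
0.04 0.0615 -0.009 (529, 549)
```

View pics/side4.png

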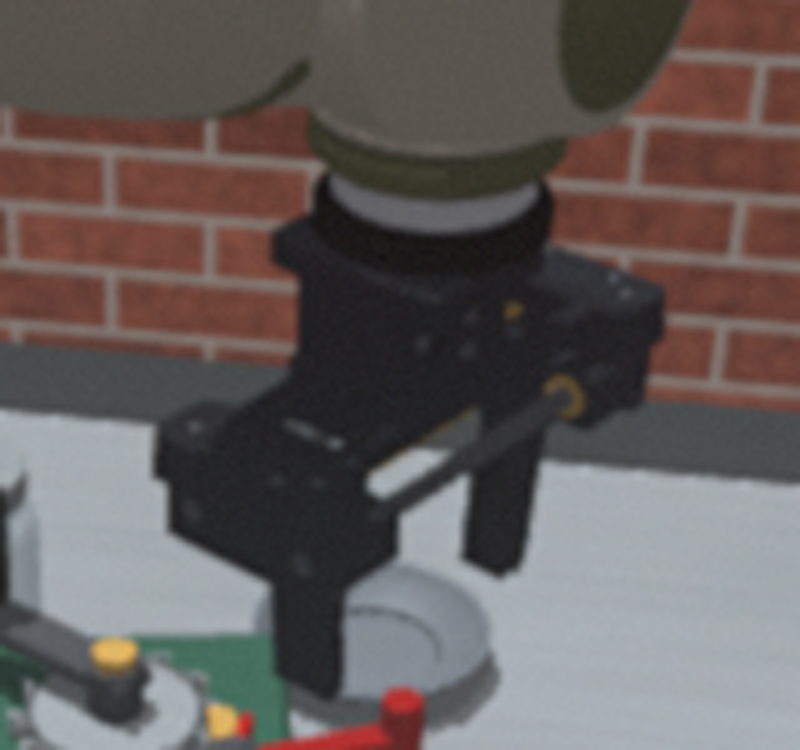

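View pics/top4.png

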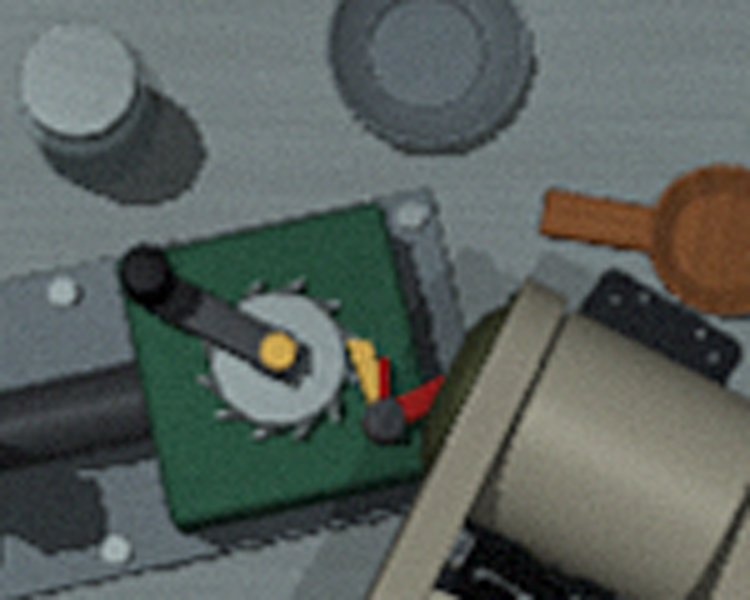

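Both fingertips are visible, at zoom (308,690) and (495,568). They sit about 38 mm higher than the stated tool geometry predicts, with no sideways shift (top view 2 agrees). So the earlier sweep passed over the stud, and the real tip height is about TCP z + 0.021. I'll redo it lower, at TCP z of about 0.082. That is clear of the gearbox and base plate whichever geometry is true.

servo_tool(series=[{"offset": [0.4, 0, 0], "yaw": 1}, {"offset": [0.4, 0, 0], "yaw": 1}, {"offset": [0.4, 0, 0], "yaw": 1}, {"offset": [0.4, 0.03, 0], "yaw": 1}, {"offset": [0.36, 0.05, 0], "yaw": 1}, {"offset": [0, 0.05, -0.6], "yaw": 1}, {"offset": [0, 0, -0.6], "yaw": 1}, {"offset": [0, 0, -0.6], "yaw": 0}])

```text
clock: 5.35
ee_pos: [0.5456, -0.1216, 0.1551]
tool_rot: [[0.0, 0.0, 1.0], [-0.0, 1.0, -0.0], [-1.0, -0.0, 0.0]]
force: [0.3, -0.4, 0.6]
gripper_width: 0.0886
```

servo_tool(series=[{"offset": [0, 0, -0.8], "yaw": 0}, {"offset": [0, 0, -0.8], "yaw": 0}, {"offset": [0, 0, -0.4], "yaw": 0}, {"offset": [0, 0, -0.3], "yaw": 0}, {"offset": [0, 0, 0], "yaw": 0}])

```text
clock: 5.85
ee_pos: [0.5454, -0.1216, 0.0863]
tool_rot: [[-0.001, 0.004, 1.0], [0.0, 1.0, -0.004], [-1.0, 0.0, -0.001]]
force: [0.5, -0.6, 0.2]
gripper_width: 0.0882
```

```bash
python3 snap.py side 5 300 100 460 260 4; python3 -c "
import numpy as np
from h import *
s=dict(np.load('side5.npz'))
for X in ([.546-.06,-.12,.103],[.546+.05,-.12,.103]):
  u,v=proj(s,X);print((u-300)*4,(v-100)*4)"
```

```text
5.85 [ 0.5454 -0.1216  0.0863] [ 0.5 -0.6  0.2]
294.9381547157127 631.3752943640234
319.9123541703425 491.26982086391865
```

View pics/side5.png

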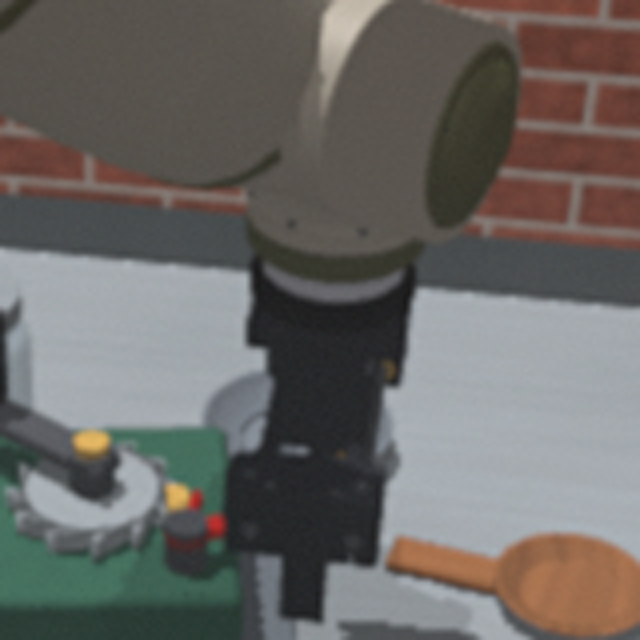

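The near fingertip shows at (302,615), about z = 0.110, which overlaps the stud by 18 mm. I'll go a little lower and sweep.

servo_tool(series=[{"offset": [0, 0, -0.25], "yaw": 0}, {"offset": [-0.15, 0, 0], "yaw": 0}, {"offset": [-0.2, -0.03, 0], "yaw": 0}, {"offset": [-0.2, -0.03, 0], "yaw": 0}, {"offset": [-0.2, -0.03, 0], "yaw": 0}, {"offset": [-0.2, -0.03, 0], "yaw": 0}])

```text
clock: 6.5
ee_pos: [0.5167, -0.1255, 0.0796]
tool_rot: [[0.001, 0.004, 1.0], [-0.0, 1.0, -0.004], [-1.0, -0.0, 0.001]]
force: [1.9, -1.8, -0.1]
gripper_width: 0.0881
```

```bash
python3 snap.py top 6 255 145 405 265 5
```

```text
6.5 [ 0.5167 -0.1255  0.0796] [ 1.9 -1.8 -0.1]
```

View pics/top6.png

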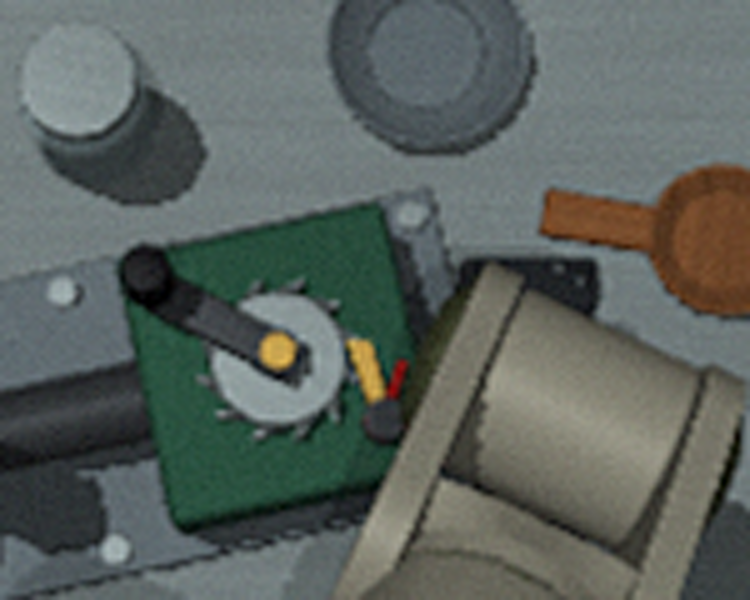

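The red peg has swung away from the pawl with about 2 N of contact, so the lever is turning. I'll continue.

servo_tool(series=[{"offset": [-0.2, 0, 0], "yaw": 0}, {"offset": [-0.2, 0, 0], "yaw": 0}, {"offset": [-0.2, 0, 0], "yaw": 0}, {"offset": [-0.2, 0, 0], "yaw": 0}, {"offset": [-0.15, 0, 0], "yaw": 0}])

```text
clock: 7.05
ee_pos: [0.4879, -0.1249, 0.0793]
tool_rot: [[-0.0, 0.004, 1.0], [0.001, 1.0, -0.004], [-1.0, 0.001, -0.0]]
force: [1.4, 0.4, -0.3]
gripper_width: 0.0878
```

servo_tool(series=[{"offset": [-0.1, 0, 0], "yaw": 0}, {"offset": [-0.05, 0, 0], "yaw": 0}])

```text
clock: 7.25
ee_pos: [0.4838, -0.1251, 0.0793]
tool_rot: [[-0.0, 0.004, 1.0], [0.0, 1.0, -0.004], [-1.0, 0.0, -0.0]]
force: [1.2, 0.9, -0.0]
gripper_width: 0.0883
```

servo_tool(series=[{"offset": [-0.05, 0, 0], "yaw": 0}])

```text
clock: 7.35
ee_pos: [0.483, -0.1252, 0.0794]
tool_rot: [[0.001, 0.004, 1.0], [0.0, 1.0, -0.004], [-1.0, 0.0, 0.001]]
force: [7.9, 2.7, -2.6]
gripper_width: 0.088
```

servo_tool(series=[{"offset": [-0.05, 0, 0], "yaw": 0}])

```text
clock: 7.45
ee_pos: [0.4825, -0.1252, 0.0795]
tool_rot: [[0.004, 0.004, 1.0], [-0.0, 1.0, -0.004], [-1.0, -0.0, 0.004]]
force: [14.9, 5.1, -5.7]
gripper_width: 0.088
```

The force rise marks the stop at TCP x 0.483, exactly as predicted. I'll back off, lift, and go above the knob.

servo_tool(series=[{"offset": [0.15, 0, 0], "yaw": 0}, {"offset": [0, 0, 1], "yaw": 0}, {"offset": [0, 0, 1], "yaw": 0}, {"offset": [0, 0, 1], "yaw": 0}, {"offset": [0.6, 0.6, 0.8], "yaw": 0}, {"offset": [0.7, 1, 0], "yaw": 0}, {"offset": [0.7, 1, 0], "yaw": 0}, {"offset": [0.7, 1, 0], "yaw": 0}])

```text
clock: 8.25
ee_pos: [0.567, -0.0162, 0.1933]
tool_rot: [[-0.001, 0.004, 1.0], [-0.0, 1.0, -0.004], [-1.0, -0.0, -0.001]]
force: [1.7, -0.4, -0.2]
gripper_width: 0.0881
```

servo_tool(series=[{"offset": [0.7, 1, 0], "yaw": 0}, {"offset": [0.6, 1, 0], "yaw": 0}, {"offset": [0.1, 0.6, 0], "yaw": 0}, {"offset": [0, 0, 0], "yaw": 0}])

```text
clock: 8.65
ee_pos: [0.6085, 0.0626, 0.1927]
tool_rot: [[-0.002, 0.001, 1.0], [0.0, 1.0, -0.001], [-1.0, 0.0, -0.002]]
force: [0.8, -0.4, -0.1]
gripper_width: 0.0882
```

```bash
python3 snap.py top 7 200 120 400 270 4; python3 snap.py side 7 200 80 400 230 4
```

```text
8.65 [0.6085 0.0626 0.1927] [ 0.8 -0.4 -0.1]
8.7 [0.6083 0.0612 0.1928] [-0.4 -0.2  0.4]
```

View pics/top7.png

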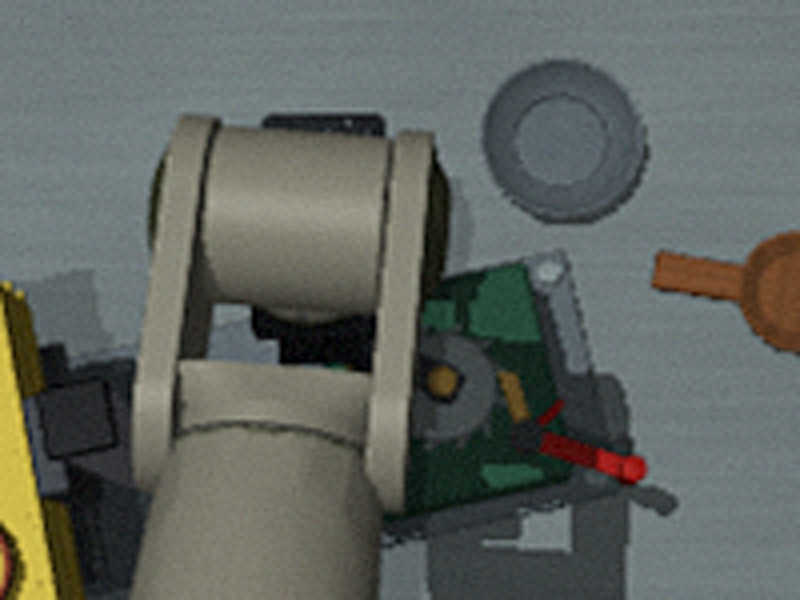

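View pics/side7.png

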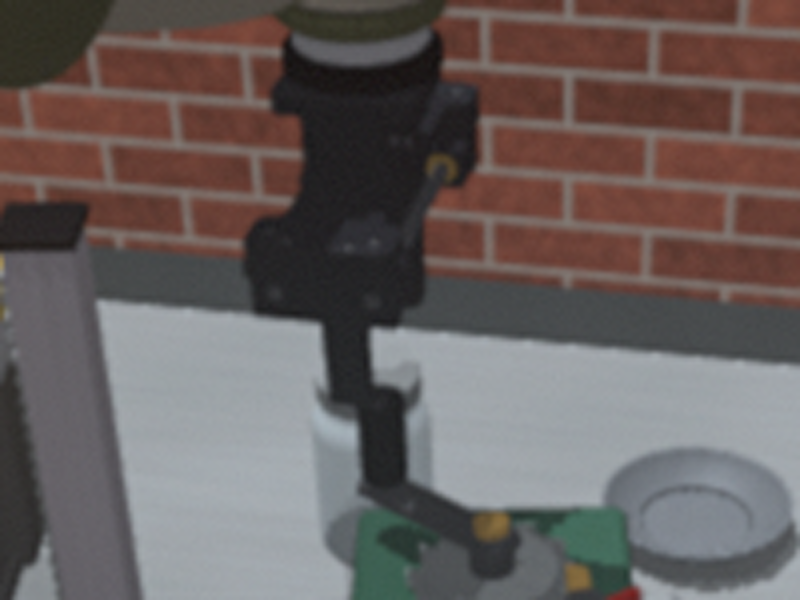

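The lever is over and staying there: its stud is at zoom (630,468) in the top view and the peg is off the pawl. The hand is above the knob. I'll check where the fingertip projects.

```bash
python3 -c "
import numpy as np
from h import *
s=dict(np.load('side7.npz'));c=dict(np.load('top7.npz'))
for z in(.176,.205,.214,.22):
 for x in(.608-.0615,.608-.044):
  for y in (.070,.052):
   u,v=proj(s,[x,y,z]);print(z,x,y,(u-200)*4,(v-80)*4)
u,v=proj(s,[.6115,.0611,.18]);print((u-200)*4,(v-80)*4)
S=ray(c,200+630/4,120+468/4,.128);print(S,np.arctan2(S[1]+.0587,S[0]-.541))
"
```

```text
0.176 0.5465 0.07 333.4434608270037 471.91412052761643
0.176 0.5465 0.052 368.67152661034334 475.72551088395676
0.176 0.564 0.07 342.8048040321819 452.2590876755463
0.176 0.564 0.052 377.55054041844346 455.9523691961209
0.205 0.5465 0.07 329.6649299503315 423.0026343516164
0.205 0.5465 0.052 365.52714651439805 426.72276045717786
0.205 0.564 0.07 339.2507571571564 403.7149792388684
0.205 0.564 0.052 374.6132644777372 407.31740466039037
0.214 0.5465 0.07 328.4640110357027 407.4572462607041
0.214 0.5465 0.052 364.527699810782 411.1471506747222
0.214 0.564 0.07 338.1215798551875 388.29174276548713
0.214 0.564 0.052 373.67997441951206 391.86413101514313
0.22 0.5465 0.07 327.65575010130556 396.9946498681642
0.22 0.5465 0.052 363.8550156231847 400.6638839082822
0.22 0.564 0.07 337.3617106678489 377.9128216299572
0.22 0.564 0.052 373.0519065062517 381.46467883425385
383.06735236354734 396.88216490158834
[ 0.51636388 -0.12465887  0.128     ] -1.9282577351181311
```

servo_tool(series=[{"offset": [0.1, 0, -0.6], "yaw": 0}, {"offset": [0, 0, -0.6], "yaw": 0}, {"offset": [0, 0, -0.6], "yaw": 0}, {"offset": [0, 0, -0.5], "yaw": 0}, {"offset": [0, 0, -0.2], "yaw": 0}, {"offset": [0, 0, 0], "yaw": 0}])

```text
clock: 9.35
ee_pos: [0.6112, 0.0598, 0.1179]
tool_rot: [[-0.001, 0.005, 1.0], [-0.0, 1.0, -0.005], [-1.0, -0.0, -0.001]]
force: [0.3, -0.7, -0.9]
gripper_width: 0.0879
```

```bash
python3 snap.py side 8 230 130 350 230 6; python3 -c "
import numpy as np
from h import *
s=dict(np.load('side8.npz'))
for z in(.126,.14,.150):
  u,v=proj(s,[.61-.0615,.061,z]);print(z,(u-230)*6,(v-130)*6)
  u,v=proj(s,[.61-.044,.061,z]);print(z,(u-230)*6,(v-130)*6)
"
```

```text
9.35 [0.6112 0.0598 0.1179] [ 0.3 -0.7 -0.9]
0.126 356.5950022032782 527.8011380509514
0.126 369.7078738327493 497.50723094225515
0.14 354.2758245316759 494.79727178921274
0.14 367.53124732119636 464.7180215912258
0.15 352.5950309374132 470.87815266440924
0.15 365.9540903285316 440.9593608667292
```

View pics/side8.png

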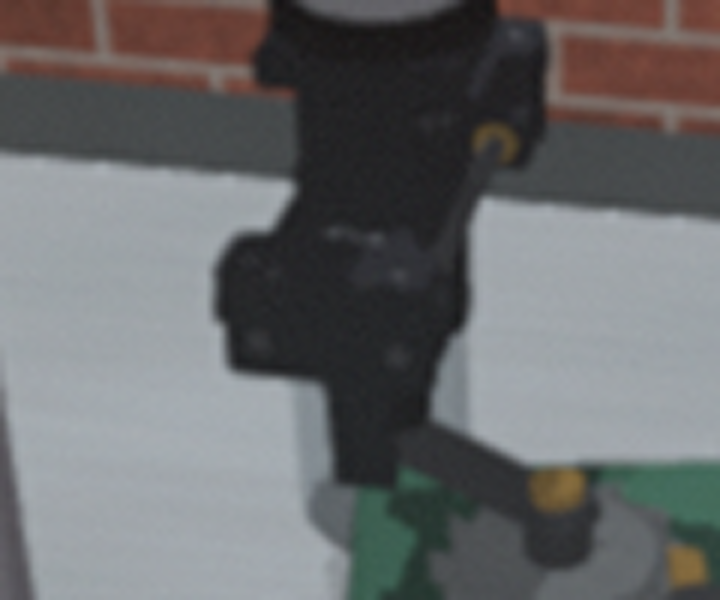

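The fingertip at row 487 is at z of about 0.143, which is 17 mm above the arm and well down the knob. Closing.

servo_tool(series=[{"offset": [0, 0, 0], "yaw": 0}, {"offset": [0, 0, 0], "yaw": 0}, {"offset": [0, 0, 0], "yaw": 0}, {"offset": [0, 0, 0], "yaw": 0}, {"offset": [0, 0, 0], "yaw": 0}, {"offset": [0, 0, 0], "yaw": 0}], fingers=1, newtons=35)

```text
clock: 10.0
ee_pos: [0.6116, 0.0607, 0.1184]
tool_rot: [[0.0, 0.004, 1.0], [-0.0, 1.0, -0.004], [-1.0, -0.0, 0.0]]
force: [-0.4, 0.0, 0.4]
gripper_width: 0.0423
```

servo_tool(series=[{"offset": [0, 0, 0], "yaw": 0}, {"offset": [0, 0, 0], "yaw": 0}])

```text
clock: 10.2
ee_pos: [0.6116, 0.0607, 0.1183]
tool_rot: [[-0.0, 0.004, 1.0], [0.0, 1.0, -0.004], [-1.0, 0.0, -0.0]]
force: [-2.0, -0.9, -0.1]
gripper_width: 0.0262
```

Gripped: the opening is 26 mm, the knob's diameter. I'll work out the arc waypoints, and look at the stop pad for a rough idea of the landing angle.

```bash
python3 snap.py side 9 100 130 300 300 4; cat > arc.py <<'E'
import sys,numpy as np
# arc.py cx cy px py dphi n : rows of offsets from current point (px,py) about centre
cx,cy,px,py,d=map(float,sys.argv[1:6]);n=int(sys.argv[6])
a=np.arctan2(py-cy,px-cx);r=.075
print("r now",np.hypot(px-cx,py-cy),"ang",a)
q=[np.array([cx+r*np.cos(a+i*d),cy+r*np.sin(a+i*d)]) for i in range(n+1)]
for i in range(n): print(((q[i+1]-q[i])/.03).round(3).tolist(),q[i+1].round(4).tolist(), round(a+(i+1)*d,3))
E
python3 arc.py .574 -.0035 .6116 .0607 .05 6
```

```text
10.2 [0.6116 0.0607 0.1183] [-2.  -0.9 -0.1]
r now 0.0744002688167187 ang 1.0409803940609323
[-0.109, 0.06] [0.6086, 0.063] 1.091
[-0.112, 0.055] [0.6053, 0.0647] 1.141
[-0.115, 0.049] [0.6018, 0.0662] 1.191
[-0.117, 0.043] [0.5983, 0.0675] 1.241
[-0.119, 0.038] [0.5947, 0.0686] 1.291
[-0.121, 0.032] [0.5911, 0.0695] 1.341
```

View pics/side9.png

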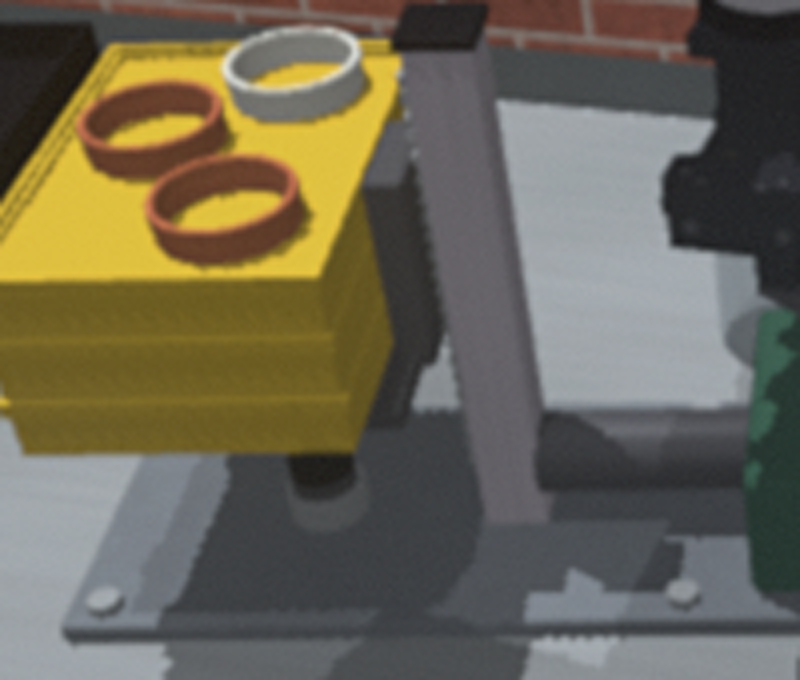

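Image 9 shows the crate raised, the stop's top hidden under it at about (320,460), and the mast clear of the hand. The landing will have to be felt. Winding up about 0.3 rad now.

servo_tool(series=[{"offset": [-0.11, 0.06, 0], "yaw": 0}, {"offset": [-0.11, 0.055, 0], "yaw": 0}, {"offset": [-0.115, 0.05, 0], "yaw": 0}])

```text
clock: 10.55
ee_pos: [0.6023, 0.0649, 0.1184]
tool_rot: [[0.003, 0.004, 1.0], [-0.001, 1.0, -0.004], [-1.0, -0.001, 0.003]]
force: [6.1, -3.2, -3.8]
gripper_width: 0.0253
```

servo_tool(series=[{"offset": [-0.12, 0.045, 0], "yaw": 0}, {"offset": [-0.12, 0.04, 0], "yaw": 0}, {"offset": [-0.12, 0.03, 0], "yaw": 0}, {"offset": [0, 0, 0], "yaw": 0}])

```text
clock: 10.95
ee_pos: [0.5913, 0.0683, 0.1184]
tool_rot: [[0.002, 0.004, 1.0], [-0.002, 1.0, -0.004], [-1.0, -0.002, 0.002]]
force: [5.6, -5.6, -4.1]
gripper_width: 0.0251
```

```bash
python3 snap.py top 10 255 145 405 265 5;python3 snap.py side 10 230 130 400 270 4
```

```text
10.95 [0.5913 0.0683 0.1184] [ 5.6 -5.6 -4.1]
11.0 [0.5914 0.0683 0.1184] [ 4.7 -5.1 -2.9]
```

View pics/top10.png

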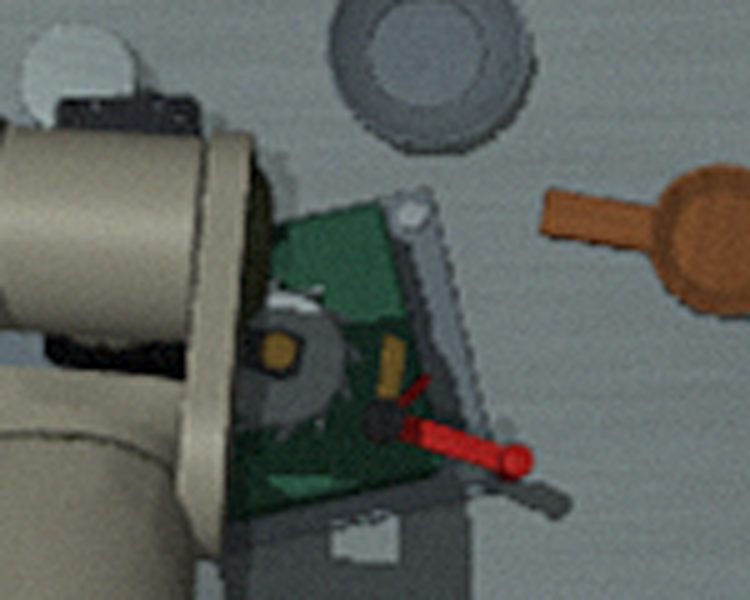

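View pics/side10.png

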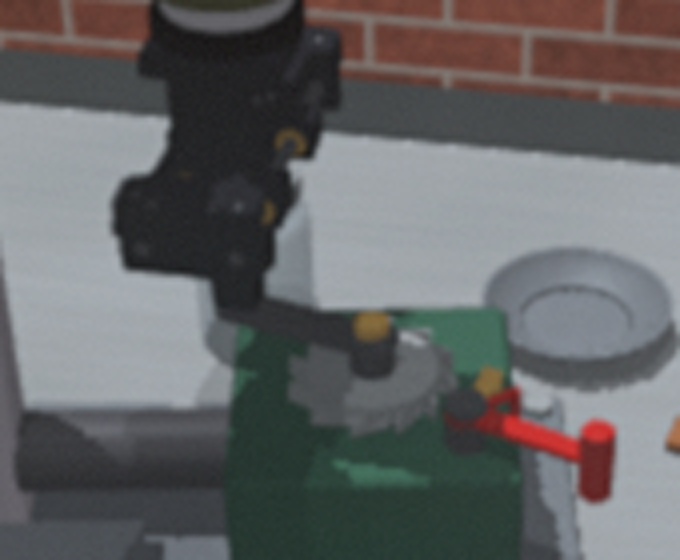

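The pawl is clear: the brass piece at (392,365) is off the wheel. About 6 N of load is on the knob clockwise. The small inward radial force lets me refine the centre to (0.575, -0.005). Lowering on the arc now.

```bash
python3 arc.py .575 -.005 .5914 .0683 -.1 40
```

```text
r now 0.0751122493339136 ang 1.3506833386033885
[0.241, -0.067] [0.5986, 0.0662] 1.251
[0.233, -0.09] [0.6056, 0.0635] 1.151
[0.223, -0.113] [0.6123, 0.0601] 1.051
[0.21, -0.135] [0.6186, 0.056] 0.951
[0.196, -0.155] [0.6245, 0.0514] 0.851
[0.179, -0.174] [0.6298, 0.0462] 0.751
[0.161, -0.191] [0.6347, 0.0404] 0.651
[0.141, -0.206] [0.6389, 0.0342] 0.551
[0.12, -0.219] [0.6425, 0.0277] 0.451
[0.097, -0.23] [0.6454, 0.0208] 0.351
[0.074, -0.239] [0.6477, 0.0136] 0.251
[0.05, -0.245] [0.6492, 0.0063] 0.151
[0.025, -0.249] [0.6499, -0.0012] 0.051
[0.0, -0.25] [0.6499, -0.0087] -0.049
[-0.025, -0.249] [0.6492, -0.0162] -0.149
[-0.049, -0.245] [0.6477, -0.0235] -0.249
[-0.074, -0.239] [0.6455, -0.0307] -0.349
[-0.097, -0.23] [0.6426, -0.0376] -0.449
[-0.12, -0.219] [0.639, -0.0442] -0.549
[-0.141, -0.206] [0.6347, -0.0503] -0.649
[-0.161, -0.191] [0.6299, -0.0561] -0.749
[-0.179, -0.174] [0.6245, -0.0613] -0.849
[-0.196, -0.155] [0.6187, -0.066] -0.949
[-0.21, -0.135] [0.6124, -0.07] -1.049
[-0.223, -0.114] [0.6057, -0.0734] -1.149
[-0.233, -0.091] [0.5987, -0.0762] -1.249
[-0.241, -0.067] [0.5915, -0.0782] -1.349
[-0.246, -0.043] [0.5841, -0.0794] -1.449
[-0.249, -0.018] [0.5766, -0.08] -1.549
[-0.25, 0.007] [0.5691, -0.0798] -1.649
[-0.248, 0.032] [0.5617, -0.0788] -1.749
[-0.243, 0.057] [0.5544, -0.0771] -1.849
[-0.237, 0.081] [0.5473, -0.0747] -1.949
[-0.227, 0.104] [0.5405, -0.0716] -2.049
[-0.216, 0.126] [0.534, -0.0678] -2.149
[-0.202, 0.147] [0.5279, -0.0634] -2.249
[-0.186, 0.166] [0.5223, -0.0584] -2.349
[-0.169, 0.184] [0.5173, -0.0529] -2.449
[-0.15, 0.2] [0.5128, -0.0469] -2.549
[-0.129, 0.214] [0.5089, -0.0404] -2.649
```

servo_tool(series=[{"offset": [0.24, -0.075, 0], "yaw": 0}, {"offset": [0.23, -0.095, 0], "yaw": 0}, {"offset": [0.22, -0.115, 0], "yaw": 0}, {"offset": [0.21, -0.135, 0], "yaw": 0}])

```text
clock: 11.45
ee_pos: [0.6189, 0.056, 0.1184]
tool_rot: [[0.003, 0.004, 1.0], [-0.001, 1.0, -0.004], [-1.0, -0.001, 0.003]]
force: [6.3, -2.6, -2.0]
gripper_width: 0.0248
```

servo_tool(series=[{"offset": [0.195, -0.155, 0], "yaw": 0}, {"offset": [0.18, -0.175, 0], "yaw": 0}, {"offset": [0.16, -0.19, 0], "yaw": 0}, {"offset": [0.14, -0.205, 0], "yaw": 0}])

```text
clock: 11.85
ee_pos: [0.6393, 0.034, 0.1185]
tool_rot: [[0.003, 0.004, 1.0], [-0.001, 1.0, -0.004], [-1.0, -0.001, 0.003]]
force: [6.2, -3.1, -2.3]
gripper_width: 0.0251
```

```bash
python3 snap.py side 11 100 80 300 230 4
```

```text
11.85 [0.6393 0.034  0.1185] [ 6.2 -3.1 -2.3]
```

View pics/side11.png

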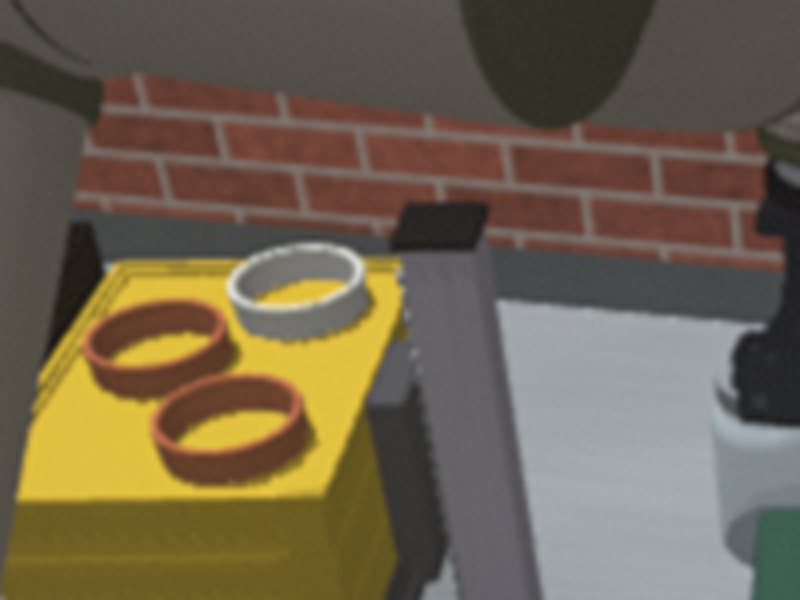

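The crate is coming down evenly, with a steady pull of about 6 N. Continuing.

servo_tool(series=[{"offset": [0.13, -0.22, 0], "yaw": 0}, {"offset": [0.105, -0.23, 0], "yaw": 0}, {"offset": [0.08, -0.24, 0], "yaw": 0}, {"offset": [0.05, -0.245, 0], "yaw": 0}, {"offset": [0.025, -0.25, 0], "yaw": 0}, {"offset": [0, -0.25, 0], "yaw": 0}])

```text
clock: 12.5
ee_pos: [0.6501, -0.0099, 0.1184]
tool_rot: [[0.001, 0.005, 1.0], [-0.002, 1.0, -0.005], [-1.0, -0.002, 0.001]]
force: [1.7, -5.7, -0.8]
gripper_width: 0.0253
```

servo_tool(series=[{"offset": [-0.025, -0.25, 0], "yaw": 0}, {"offset": [-0.05, -0.245, 0], "yaw": 0}, {"offset": [-0.075, -0.24, 0], "yaw": 0}, {"offset": [-0.095, -0.23, 0], "yaw": 0}, {"offset": [-0.12, -0.22, 0], "yaw": 0}, {"offset": [-0.14, -0.205, 0], "yaw": 0}])

```text
clock: 13.1
ee_pos: [0.6341, -0.0516, 0.1184]
tool_rot: [[-0.001, 0.005, 1.0], [-0.002, 1.0, -0.005], [-1.0, -0.002, -0.001]]
force: [-2.1, -5.2, 1.0]
gripper_width: 0.0255
```

```bash
cat > tr.py <<'E'
import numpy as np,sys
from station import bot
s=bot.get_state();p=np.array(s["ee_pos"]);f=np.array(s["force"])
cx,cy=.575,-.005
a=np.arctan2(p[1]-cy,p[0]-cx)
print(s["clock"],p.round(4),"ang",round(a,3),"crank",round(a-1.05-(2*np.pi if a>1.6 else 0),3),"r",round(np.hypot(p[0]-cx,p[1]-cy),4),"F_cw",round(f[0]*np.sin(a)-f[1]*np.cos(a),1),"F_rad",round(f[0]*np.cos(a)+f[1]*np.sin(a),1),"fz",round(f[2],1),s["gripper_width"])
E
python3 tr.py
```

```text
13.1 [ 0.6341 -0.0516  0.1184] ang -0.668 crank -1.718 r 0.0752 F_cw 5.4 F_rad 1.5 fz 1.0 0.0254690487305758
```

servo_tool(series=[{"offset": [-0.16, -0.19, 0], "yaw": 0}, {"offset": [-0.18, -0.175, 0], "yaw": 0}, {"offset": [-0.195, -0.155, 0], "yaw": 0}, {"offset": [-0.21, -0.135, 0], "yaw": 0}, {"offset": [-0.225, -0.115, 0], "yaw": 0}, {"offset": [-0.235, -0.09, 0], "yaw": 0}])

```text
clock: 13.7
ee_pos: [0.5972, -0.0768, 0.1183]
tool_rot: [[-0.002, 0.004, 1.0], [-0.001, 1.0, -0.004], [-1.0, -0.001, -0.002]]
force: [-5.8, -3.3, 2.6]
gripper_width: 0.0252
```

servo_tool(series=[{"offset": [-0.24, -0.067, 0], "yaw": 0}, {"offset": [-0.245, -0.043, 0], "yaw": 0}, {"offset": [-0.25, -0.018, 0], "yaw": 0}, {"offset": [-0.25, 0.007, 0], "yaw": 0}])

```text
clock: 14.1
ee_pos: [0.5674, -0.0796, 0.1183]
tool_rot: [[-0.003, 0.004, 1.0], [-0.0, 1.0, -0.004], [-1.0, -0.0, -0.003]]
force: [-6.5, -0.6, 3.5]
gripper_width: 0.0252
```

```bash
python3 tr.py; python3 snap.py side 12 60 80 260 230 4
```

```text
14.1 [ 0.5674 -0.0796  0.1183] ang -1.672 crank -2.722 r 0.075 F_cw 6.4 F_rad 1.2 fz 3.5 0.025175729336060042
14.1 [ 0.5674 -0.0796  0.1183] [-6.5 -0.6  3.5]
```

View pics/side12.png

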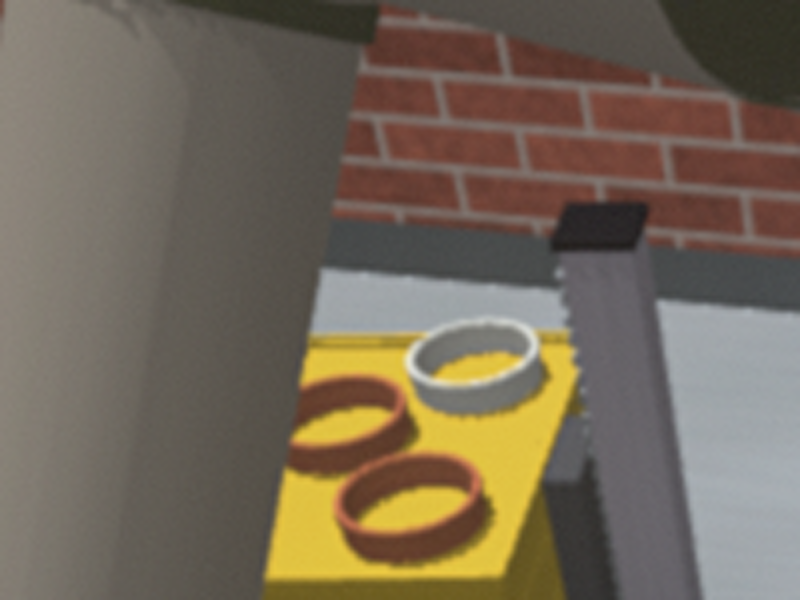

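The crate's top has dropped further and is level. Crank is about -2.72 and the pull is 6.4 N. Six more rows, then small steps.

servo_tool(series=[{"offset": [-0.248, 0.034, 0], "yaw": 0}, {"offset": [-0.243, 0.06, 0], "yaw": 0}, {"offset": [-0.236, 0.084, 0], "yaw": 0}, {"offset": [-0.226, 0.107, 0], "yaw": 0}, {"offset": [-0.215, 0.13, 0], "yaw": 0}, {"offset": [-0.2, 0.15, 0], "yaw": 0}])

```text
clock: 14.75
ee_pos: [0.5262, -0.0618, 0.1182]
tool_rot: [[-0.003, 0.004, 1.0], [0.001, 1.0, -0.004], [-1.0, 0.001, -0.003]]
force: [-6.3, 2.3, 2.4]
gripper_width: 0.0251
```

```bash
python3 tr.py; python3 arc.py .575 -.005 .5265 -.0620 -.04 34
```

```text
14.75 [ 0.5262 -0.0618  0.1182] ang -2.28 crank -3.33 r 0.0749 F_cw 6.3 F_rad 2.3 fz 2.4 0.025066095012913202
r now 0.07484149918327397 ang -2.2757994263711065
[-0.075, 0.066] [0.5242, -0.0601] -2.316
[-0.072, 0.069] [0.522, -0.0581] -2.356
[-0.069, 0.072] [0.5199, -0.0559] -2.396
[-0.066, 0.075] [0.5179, -0.0536] -2.436
[-0.063, 0.077] [0.516, -0.0513] -2.476
[-0.06, 0.08] [0.5142, -0.0489] -2.516
[-0.057, 0.082] [0.5125, -0.0465] -2.556
[-0.054, 0.084] [0.5109, -0.0439] -2.596
[-0.05, 0.086] [0.5094, -0.0413] -2.636
[-0.047, 0.088] [0.508, -0.0387] -2.676
[-0.043, 0.09] [0.5067, -0.036] -2.716
[-0.039, 0.092] [0.5055, -0.0332] -2.756
[-0.036, 0.093] [0.5044, -0.0304] -2.796
[-0.032, 0.095] [0.5035, -0.0276] -2.836
[-0.028, 0.096] [0.5026, -0.0247] -2.876
[-0.024, 0.097] [0.5019, -0.0218] -2.916
[-0.02, 0.098] [0.5013, -0.0189] -2.956
[-0.017, 0.099] [0.5008, -0.0159] -2.996
[-0.013, 0.099] [0.5004, -0.0129] -3.036
[-0.009, 0.1] [0.5002, -0.0099] -3.076
[-0.005, 0.1] [0.5, -0.0069] -3.116
[-0.001, 0.1] [0.5, -0.0039] -3.156
[0.003, 0.1] [0.5001, -0.0009] -3.196
[0.007, 0.1] [0.5003, 0.0021] -3.236
[0.011, 0.099] [0.5007, 0.005] -3.276
[0.015, 0.099] [0.5011, 0.008] -3.316
[0.019, 0.098] [0.5017, 0.0109] -3.356
[0.023, 0.097] [0.5024, 0.0139] -3.396
[0.027, 0.096] [0.5032, 0.0167] -3.436
[0.031, 0.095] [0.5041, 0.0196] -3.476
[0.035, 0.094] [0.5052, 0.0224] -3.516
[0.038, 0.092] [0.5063, 0.0252] -3.556
[0.042, 0.091] [0.5076, 0.0279] -3.596
[0.046, 0.089] [0.509, 0.0306] -3.636
```

servo_tool(series=[{"offset": [-0.075, 0.066, 0], "yaw": 0}, {"offset": [-0.072, 0.069, 0], "yaw": 0}, {"offset": [-0.069, 0.072, 0], "yaw": 0}])

```text
clock: 15.05
ee_pos: [0.5198, -0.0555, 0.1183]
tool_rot: [[-0.003, 0.004, 1.0], [0.001, 1.0, -0.004], [-1.0, 0.001, -0.003]]
force: [-7.1, 1.0, 3.8]
gripper_width: 0.0257
```

servo_tool(series=[{"offset": [-0.033, 0.037, 0], "yaw": 0}, {"offset": [-0.033, 0.038, 0], "yaw": 0}])

```text
clock: 15.25
ee_pos: [0.5178, -0.0533, 0.1182]
tool_rot: [[-0.003, 0.004, 1.0], [0.001, 1.0, -0.004], [-1.0, 0.001, -0.003]]
force: [-7.1, 2.4, 4.9]
gripper_width: 0.0255
```

servo_tool(series=[{"offset": [-0.032, 0.038, 0], "yaw": 0}, {"offset": [-0.031, 0.039, 0], "yaw": 0}])

```text
clock: 15.45
ee_pos: [0.516, -0.0509, 0.1182]
tool_rot: [[-0.003, 0.004, 1.0], [0.001, 1.0, -0.004], [-1.0, 0.001, -0.003]]
force: [-7.6, 2.6, 4.4]
gripper_width: 0.0249
```

Crank is about -3.5 with F_cw of about 6.5 N. I'll continue one small step at a time, reading the force after each.

servo_tool(series=[{"offset": [-0.04, 0.036, 0], "yaw": 0}, {"offset": [-0.04, 0.037, 0], "yaw": 0}])

```text
clock: 15.65
ee_pos: [0.514, -0.0484, 0.1183]
tool_rot: [[-0.002, 0.004, 1.0], [0.002, 1.0, -0.004], [-1.0, 0.002, -0.002]]
force: [-3.4, 4.9, 2.8]
gripper_width: 0.0252
```

servo_tool(series=[{"offset": [-0.032, 0.04, 0], "yaw": 0}, {"offset": [-0.032, 0.04, 0], "yaw": 0}])

```text
clock: 15.85
ee_pos: [0.5123, -0.0459, 0.1183]
tool_rot: [[-0.002, 0.004, 1.0], [0.002, 1.0, -0.004], [-1.0, 0.002, -0.002]]
force: [-2.7, 5.1, 1.9]
gripper_width: 0.025
```

```bash
python3 tr.py
```

```text
15.85 [ 0.5123 -0.0459  0.1183] ang -2.564 crank -3.614 r 0.0749 F_cw 5.7 F_rad -0.5 fz 1.9 0.02504070824138489
```

servo_tool(series=[{"offset": [-0.028, 0.042, 0], "yaw": 0}, {"offset": [-0.027, 0.042, 0], "yaw": 0}])

```text
clock: 16.05
ee_pos: [0.5107, -0.0433, 0.1183]
tool_rot: [[-0.001, 0.004, 1.0], [0.002, 1.0, -0.004], [-1.0, 0.002, -0.001]]
force: [-1.8, 5.6, 2.3]
gripper_width: 0.0252
```

servo_tool(series=[{"offset": [-0.026, 0.043, 0], "yaw": 0}, {"offset": [-0.025, 0.043, 0], "yaw": 0}])

```text
clock: 16.25
ee_pos: [0.5092, -0.0407, 0.1183]
tool_rot: [[-0.001, 0.004, 1.0], [0.002, 1.0, -0.004], [-1.0, 0.002, -0.001]]
force: [-2.8, 6.4, 2.4]
gripper_width: 0.0252
```

servo_tool(series=[{"offset": [-0.024, 0.044, 0], "yaw": 0}, {"offset": [-0.023, 0.044, 0], "yaw": 0}])

```text
clock: 16.45
ee_pos: [0.5079, -0.038, 0.1183]
tool_rot: [[-0.001, 0.004, 1.0], [0.002, 1.0, -0.004], [-1.0, 0.002, -0.001]]
force: [-1.1, 6.5, 1.3]
gripper_width: 0.0251
```

servo_tool(series=[{"offset": [-0.023, 0.045, 0], "yaw": 0}, {"offset": [-0.022, 0.045, 0], "yaw": 0}])

```text
clock: 16.65
ee_pos: [0.5066, -0.0353, 0.1183]
tool_rot: [[-0.001, 0.004, 1.0], [0.002, 1.0, -0.004], [-1.0, 0.002, -0.001]]
force: [-1.0, 7.2, 0.9]
gripper_width: 0.0252
```

servo_tool(series=[{"offset": [-0.02, 0.046, 0], "yaw": 0}, {"offset": [-0.02, 0.046, 0], "yaw": 0}])

```text
clock: 16.85
ee_pos: [0.5054, -0.0326, 0.1183]
tool_rot: [[-0.001, 0.004, 1.0], [0.002, 1.0, -0.004], [-1.0, 0.002, -0.001]]
force: [-0.7, 6.9, 0.1]
gripper_width: 0.0249
```

servo_tool(series=[{"offset": [-0.016, 0.047, 0], "yaw": 0}, {"offset": [-0.016, 0.047, 0], "yaw": 0}])

```text
clock: 17.05
ee_pos: [0.5044, -0.0298, 0.1183]
tool_rot: [[-0.001, 0.004, 1.0], [0.002, 1.0, -0.004], [-1.0, 0.002, -0.001]]
force: [-1.6, 6.4, 1.1]
gripper_width: 0.0254
```

servo_tool(series=[{"offset": [-0.015, 0.047, 0], "yaw": 0}, {"offset": [-0.015, 0.047, 0], "yaw": 0}])

```text
clock: 17.25
ee_pos: [0.5035, -0.027, 0.1183]
tool_rot: [[-0.001, 0.004, 1.0], [0.002, 1.0, -0.004], [-1.0, 0.002, -0.001]]
force: [-1.4, 6.4, 1.7]
gripper_width: 0.0251
```

servo_tool(series=[{"offset": [-0.013, 0.048, 0], "yaw": 0}, {"offset": [-0.013, 0.048, 0], "yaw": 0}])

```text
clock: 17.45
ee_pos: [0.5034, -0.0262, 0.1184]
tool_rot: [[0.001, 0.004, 1.0], [-0.002, 1.0, -0.004], [-1.0, -0.002, 0.001]]
force: [1.3, -10.9, -1.5]
gripper_width: 0.0248
```

Landed: the knob stopped moving forward and the force went from +6.4 N to -10.9 N. That puts roughly 65 N on the stop, under the 90 N limit. I'll ease the command back to zero force while still gripping.

servo_tool(series=[{"offset": [0.012, -0.042, 0], "yaw": 0}, {"offset": [0, 0, 0], "yaw": 0}, {"offset": [0, 0, 0], "yaw": 0}])

```text
clock: 17.75
ee_pos: [0.5035, -0.0266, 0.1183]
tool_rot: [[-0.0, 0.004, 1.0], [0.0, 1.0, -0.004], [-1.0, 0.0, -0.0]]
force: [-2.6, 0.2, 1.1]
gripper_width: 0.0251
```

```bash
python3 tr.py
```

```text
17.75 [ 0.5035 -0.0266  0.1183] ang -2.848 crank -3.898 r 0.0747 F_cw 0.9 F_rad 2.4 fz 1.1 0.02507447105181518
```

servo_tool(series=[{"offset": [0, 0.012, 0], "yaw": 0}, {"offset": [0, 0, 0], "yaw": 0}, {"offset": [0, 0, 0], "yaw": 0}])

```text
clock: 18.05
ee_pos: [0.5035, -0.0265, 0.1183]
tool_rot: [[-0.001, 0.004, 1.0], [-0.0, 1.0, -0.004], [-1.0, -0.0, -0.001]]
force: [-3.8, -3.4, 3.3]
gripper_width: 0.0251
```

```bash
python3 tr.py;  python3 snap.py side 13 60 100 300 300 3; python3 snap.py top 13 120 130 400 310 2
```

```text
18.05 [ 0.5035 -0.0265  0.1183] ang -2.85 crank -3.9 r 0.0747 F_cw -2.2 F_rad 4.6 fz 3.3 0.025134861732217927
18.05 [ 0.5035 -0.0265  0.1183] [-3.8 -3.4  3.3]
18.1 [ 0.5035 -0.0265  0.1183] [-4.3 -2.6  1.8]
```

View pics/side13.png

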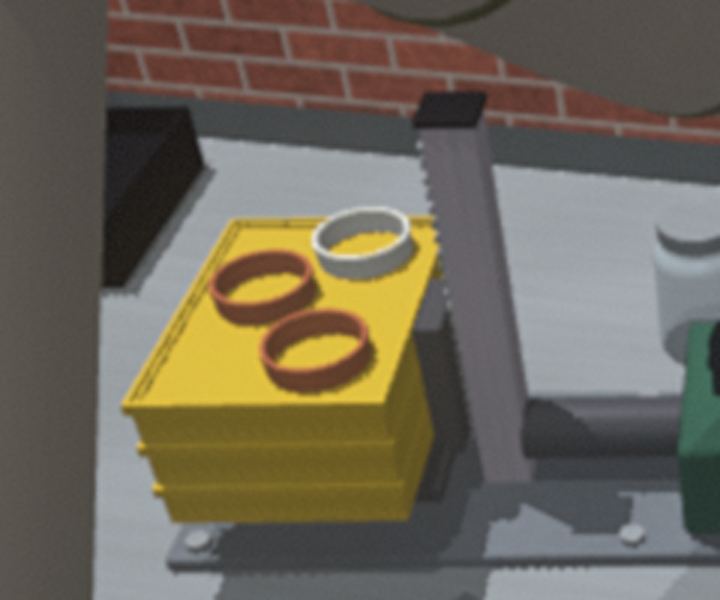

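View pics/top13.png

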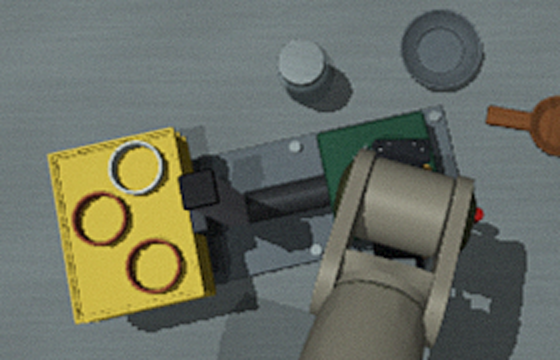

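Images 13 show the crate low and level, with jar, saucer and spoon rest in place. The load pull is gone: pressing gently gave -2 N with no further travel, at crank about -3.9, which is within the expected landing range. I'll take off the side load, open partway and lift away.

servo_tool(series=[{"offset": [-0.015, -0.005, 0], "yaw": 0}, {"offset": [0, 0, 0], "yaw": 0}])

```text
clock: 18.35
ee_pos: [0.5034, -0.0265, 0.1183]
tool_rot: [[0.001, 0.004, 1.0], [-0.0, 1.0, -0.004], [-1.0, -0.0, 0.001]]
force: [-0.3, -1.6, 0.3]
gripper_width: 0.0251
```

servo_tool(series=[{"offset": [0, 0, 0], "yaw": 0}, {"offset": [0, 0, 0], "yaw": 0}, {"offset": [0, 0, 0], "yaw": 0}, {"offset": [0, 0, 0], "yaw": 0}], fingers=-0.3)

```text
clock: 18.75
ee_pos: [0.5033, -0.0263, 0.1183]
tool_rot: [[0.0, 0.004, 1.0], [0.0, 1.0, -0.004], [-1.0, 0.0, 0.0]]
force: [-0.6, 0.3, 0.4]
gripper_width: 0.0548
```

```bash
python3 tr.py;  python3 snap.py side 14 60 100 300 300 3
```

```text
18.75 [ 0.5033 -0.0263  0.1183] ang -2.852 crank -3.902 r 0.0748 F_cw 0.5 F_rad 0.5 fz 0.4 0.05478100519509447
18.75 [ 0.5033 -0.0263  0.1183] [-0.6  0.3  0.4]
```

View pics/side14.png

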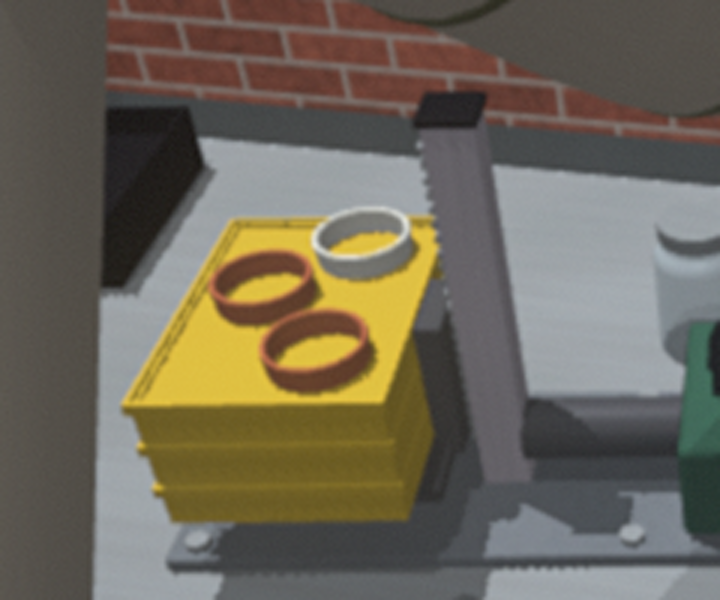

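The crate hasn't moved after release; the picture matches image 13. Lifting straight up and away.

servo_tool(series=[{"offset": [0, 0, 0.4], "yaw": 0}, {"offset": [0, 0, 0.8], "yaw": 0}, {"offset": [0, 0, 1], "yaw": 0}, {"offset": [0, 0, 1], "yaw": 0}, {"offset": [0, 0, 1], "yaw": 0}, {"offset": [0, -0.8, 0], "yaw": 0}, {"offset": [0, -1, 0], "yaw": 0}, {"offset": [0, -1, 0], "yaw": 0}])

```text
clock: 19.6
ee_pos: [0.5032, -0.1112, 0.2456]
tool_rot: [[0.001, 0.003, 1.0], [-0.001, 1.0, -0.003], [-1.0, -0.001, 0.001]]
force: [0.3, 0.7, -1.0]
gripper_width: 0.0572
```

servo_tool(series=[{"offset": [0, -1, 0], "yaw": 0}, {"offset": [0, -1, 0], "yaw": 0}, {"offset": [0, -1, 0], "yaw": 0}, {"offset": [0, -1, 0], "yaw": 0}, {"offset": [0, -0.5, 0], "yaw": 0}, {"offset": [0, 0, 0], "yaw": 0}, {"offset": [0, 0, 0], "yaw": 0}])

```text
clock: 20.3
ee_pos: [0.5033, -0.2446, 0.2446]
tool_rot: [[0.0, 0.004, 1.0], [0.0, 1.0, -0.004], [-1.0, 0.0, 0.0]]
force: [0.2, 0.5, 0.1]
gripper_width: 0.0572
```

```bash
python3 tr.py;  python3 snap.py side 15 60 100 400 300 2; python3 snap.py top 15 120 130 420 310 2; python3 - <<'E'
import numpy as np
a=np.load('side13.npz')['pixels'][100:300,100:200].astype(int);b=np.load('side15.npz')['pixels'][100:300,100:200].astype(int)
print("mean diff",abs(a-b).mean())
E
```

```text
20.3 [ 0.5033 -0.2446  0.2446] ang -1.862 crank -2.912 r 0.2501 F_cw -0.0 F_rad -0.6 fz 0.1 0.05723368886172953
20.3 [ 0.5033 -0.2446  0.2446] [0.2 0.5 0.1]
20.35 [ 0.5034 -0.2442  0.2447] [ 0.6 -0.1  0.8]
mean diff 33.34126666666667
```

View pics/side15.png

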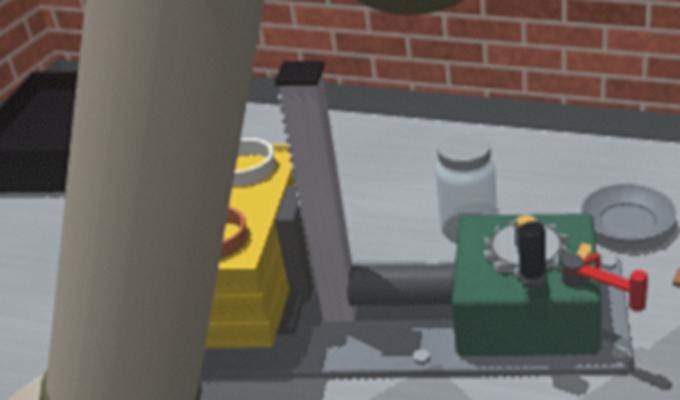

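View pics/top15.png

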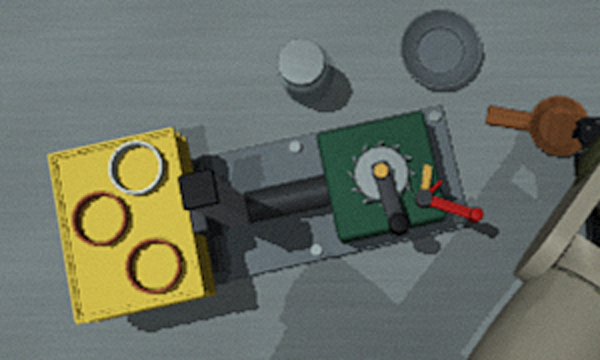

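In the last pictures the crate is where it landed and the knob is where I let go. The lever is over at (475,214), the pawl is clear at (427,175), and the jar and saucer haven't moved. The side-view difference number is just the arm covering part of the view. Handing in.

```bash
python3 - <<'E'
import numpy as np
a=np.load('top13.npz')['pixels'][180:300,120:235].astype(int);b=np.load('top15.npz')['pixels'][180:300,120:235].astype(int)
print("crate diff top",abs(a-b).mean())
a=np.load('top0.npz')['pixels'][125:190,250:365].astype(int);b=np.load('top15.npz')['pixels'][125:190,250:365].astype(int)
print("jar/saucer diff",abs(a-b).mean())
from station import bot
print(bot.job_done())
E
```

```text
crate diff top 3.493381642512077
jar/saucer diff 3.5027870680044595
the job is handed in; nothing more can be done
None
```

The crate is down and resting on the stop. I felt it land at a crank angle of about -3.9 rad and let go only after that. The job took about 20 s and is handed in.

**Sequence:**
1. I swept the red lever to its stop.
2. I gripped the knob, which measured 26 mm between the fingers, and wound up about 0.3 rad. The pictures showed the pawl jump clear.
3. I lowered at about 1 rad/s against a steady pull of 6 to 7 N, then went in small steps from -3.5 rad.
4. At landing the knob stopped and the force went from +6.4 N to -10.9 N. I estimate that briefly put about 65 N on the stop, under the 90 N limit.
5. I eased the knob force back to near zero, let go and lifted away.

**Last checks:** After I let go, the crate had not moved in the side view. Once the arm was away, the top view also showed it unmoved and level. The lever was still over, the pawl was clear, and the jar and saucer had not moved. The force on the tool was about zero.

**What disagreed:**
- **Fingertip height:** the fingertips sat about 40 mm higher relative to the reported TCP than the tool description says. My first lever sweep therefore passed over the stud without touching it. I measured the offset from the pictures and corrected for it.
- **Lever start angle:** the lever started about 0.25 rad away from "straight out".
- **Final side view:** the arm hid part of the crate, so the last crate check relied on the top view.
- **Spoon rest:** I checked it by eye only. It looked in place, though the arm's end overlapped it slightly in the last top view.

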